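Gauge the tube blocks and sort them by bore

TASK

Take the pin gauge out of its stand and try it, upright, in the bore of each aluminium block where it stands along the rail, in order from the robot's left to its right: either the pin goes deep down the bore or it comes to rest on the ledge just inside the mouth. Slide the blocks along the bench without lifting or tipping them: those that take the pin wholly into the plain dock, those that stop it wholly into the dock with the two posts. Put the gauge back down in its stand and leave the tube rack, jar and dish where they are.

Things in the scene. Friction and masses are not known exactly. Their poses are not given: they have to be found in the camera images.
- gauge_grip (a point): centre of the gauge's square dark steel grip, 22 x 22 mm and 50 mm tall, flat sides along this point's x and y, z up along the gauge. Below it (from 25 to 30 mm under this point) is a round collar 30 mm wide, and below that a round pin 14 mm in diameter and 45 mm long. The gauge weighs 0.15 kg and is 100 mm tall
- gauge_tip (a point): centre of the flat lower end of the gauge's pin (its rim has a 2 mm chamfer), 75 mm below gauge_grip; z up along the gauge
- gauge: the whole pin gauge; origin at the pin's lower end, z up along it
- stand: fixed black stand block, 70 x 70 mm and 50 mm tall, with a vertical hole 20 mm wide through its middle; origin at the centre of its underside. The gauge hangs in it by its collar, pin tip 5 mm above the bench
- rail: fixed steel rail on the bench, 10 mm wide, 12 mm tall, 270 mm long along its y; origin at the middle of its underside. The blocks stand in a row beyond it, about 45 mm along its +x, at about y = +85 (left), 0 and -85 mm (right)
- block_a: aluminium tube block, 54 x 54 mm and 28 mm tall, 0.12 to 0.23 kg, loose on the bench; origin at the centre of its underside, z up. A vertical bore runs down its middle: a mouth 22 mm wide and 12 mm deep, then a horizontal ledge, 16 mm above the underside, where the bore narrows. In some blocks the bore below the ledge is 17 mm wide and goes right through, in others 11 mm; the blocks look alike but for that, and any of them may stand in any place
- block_b: aluminium tube block, 54 x 54 mm and 28 mm tall, 0.12 to 0.23 kg, loose on the bench; origin at the centre of its underside, z up. A vertical bore runs down its middle: a mouth 22 mm wide and 12 mm deep, then a horizontal ledge, 16 mm above the underside, where the bore narrows. In some blocks the bore below the ledge is 17 mm wide and goes right through, in others 11 mm; the blocks look alike but for that, and any of them may stand in any place
- block_c: aluminium tube block, 54 x 54 mm and 28 mm tall, 0.12 to 0.23 kg, loose on the bench; origin at the centre of its underside, z up. A vertical bore runs down its middle: a mouth 22 mm wide and 12 mm deep, then a horizontal ledge, 16 mm above the underside, where the bore narrows. In some blocks the bore below the ledge is 17 mm wide and goes right through, in others 11 mm; the blocks look alike but for that, and any of them may stand in any place
- plain_dock: fixed grey three-sided fence on the bench, without a floor: walls 14 mm tall and 10 mm thick at the back and both sides, open towards the robot (its -x). Origin on the bench, midway; inside it runs from x = -45 mm (mouth) to +45 mm (back wall) and from y = -75 to +75 mm. Room for two blocks side by side. This is the plain one, without posts, for blocks that take the pin
- post_dock: fixed grey three-sided fence on the bench, without a floor: walls 14 mm tall and 10 mm thick at the back and both sides, open towards the robot (its -x). Origin on the bench, midway; inside it runs from x = -45 mm (mouth) to +45 mm (back wall) and from y = -75 to +75 mm. Room for two blocks side by side. This one has two round upright posts, 14 mm thick and 45 mm tall, at its back corners, and is for blocks that stop the pin
- tube_rack: bystander: fixed blue rack 70 x 100 mm with six capped tubes, 84 mm tall, origin at the centre of its underside; it and the stand are on opposite sides of the work and may be swapped
- jar: bystander: loose amber jar with lid, 52 mm wide, 75 mm tall, origin at the centre of its underside
- dish: bystander: loose white dish, 80 mm wide, 18 mm tall, origin at the centre of its underside
Mind the look-alikes: they are no part of the job. What is shaped like the gauge but white is not meant. What is shaped like the block_b but brown is not meant.

How it is judged (in metres and radians):
On the way, in this order (a step that is already met when the one before it is completed fails the run):
1. the gauge has been tried in the left block where it stood: upright pin at least 18 mm down the bore, or, if the bore is narrow, resting on its ledge (((y of block_a in the frame of rail between 0.05 and 0.12 m and x of block_a in the frame of rail between 0 and 0.085 m and horizontal distance between gauge_tip and block_a below 0.005 m and angle between gauge_tip's own z axis and vertical below 0.15 rad and z of gauge_tip in the frame of block_a below 0.01 m) or (y of block_b in the frame of rail between 0.05 and 0.12 m and x of block_b in the frame of rail between 0 and 0.085 m and horizontal distance between gauge_tip and block_b below 0.005 m and angle between gauge_tip's own z axis and vertical below 0.15 rad and z of gauge_tip in the frame of block_b below 0.0185 m and contact force between gauge and block_b above 0.3 N) or (y of block_c in the frame of rail between 0.05 and 0.12 m and x of block_c in the frame of rail between 0 and 0.085 m and horizontal distance between gauge_tip and block_c below 0.005 m and angle between gauge_tip's own z axis and vertical below 0.15 rad and z of gauge_tip in the frame of block_c below 0.01 m))), for 0.05 s.
2. the gauge has been tried in the middle block where it stood: upright pin at least 18 mm down the bore, or, if the bore is narrow, resting on its ledge (((y of block_a in the frame of rail between -0.035 and 0.035 m and x of block_a in the frame of rail between 0 and 0.085 m and horizontal distance between gauge_tip and block_a below 0.005 m and angle between gauge_tip's own z axis and vertical below 0.15 rad and z of gauge_tip in the frame of block_a below 0.01 m) or (y of block_b in the frame of rail between -0.035 and 0.035 m and x of block_b in the frame of rail between 0 and 0.085 m and horizontal distance between gauge_tip and block_b below 0.005 m and angle between gauge_tip's own z axis and vertical below 0.15 rad and z of gauge_tip in the frame of block_b below 0.0185 m and contact force between gauge and block_b above 0.3 N) or (y of block_c in the frame of rail between -0.035 and 0.035 m and x of block_c in the frame of rail between 0 and 0.085 m and horizontal distance between gauge_tip and block_c below 0.005 m and angle between gauge_tip's own z axis and vertical below 0.15 rad and z of gauge_tip in the frame of block_c below 0.01 m))), for 0.05 s.
3. the gauge has been tried in the right block where it stood: upright pin at least 18 mm down the bore, or, if the bore is narrow, resting on its ledge (((y of block_a in the frame of rail between -0.12 and -0.05 m and x of block_a in the frame of rail between 0 and 0.085 m and horizontal distance between gauge_tip and block_a below 0.005 m and angle between gauge_tip's own z axis and vertical below 0.15 rad and z of gauge_tip in the frame of block_a below 0.01 m) or (y of block_b in the frame of rail between -0.12 and -0.05 m and x of block_b in the frame of rail between 0 and 0.085 m and horizontal distance between gauge_tip and block_b below 0.005 m and angle between gauge_tip's own z axis and vertical below 0.15 rad and z of gauge_tip in the frame of block_b below 0.0185 m and contact force between gauge and block_b above 0.3 N) or (y of block_c in the frame of rail between -0.12 and -0.05 m and x of block_c in the frame of rail between 0 and 0.085 m and horizontal distance between gauge_tip and block_c below 0.005 m and angle between gauge_tip's own z axis and vertical below 0.15 rad and z of gauge_tip in the frame of block_c below 0.01 m))), for 0.05 s.
At the end, for the whole second after the job is handed in: Blocks that take the pin are wholly inside the plain dock, those that stop it wholly inside the dock with posts (centre at least 23 mm in from the mouth), flat on the bench and still; the gauge hangs upright and still in its stand, collar within 5 mm of the top (x of block_a in the frame of plain_dock between -0.022 and 0.035 m and y of block_a in the frame of plain_dock between -0.055 and 0.055 m and height (world z) of each of block_a, block_b, block_c below 0.004 m and angle between each of block_a, block_b, block_c's own z axis and vertical below 0.1 rad and linear speed of each of block_a, block_b, block_c, gauge below 0.02 m/s and x of block_b in the frame of post_dock between -0.022 and 0.035 m and y of block_b in the frame of post_dock between -0.055 and 0.055 m and x of block_c in the frame of plain_dock between -0.022 and 0.035 m and y of block_c in the frame of plain_dock between -0.055 and 0.055 m and horizontal distance between gauge_tip and stand below 0.006 m and height (world z) of gauge_tip below 0.01 m and angle between gauge_grip's own z axis and vertical below 0.12 rad); the robot touches nothing.
It fails at once if a block is lifted clear of the bench or tipped over ((height (world z) of block_a above 0.015 m or angle between block_a's own z axis and vertical above 0.5 rad) or (height (world z) of block_b above 0.015 m or angle between block_b's own z axis and vertical above 0.5 rad) or (height (world z) of block_c above 0.015 m or angle between block_c's own z axis and vertical above 0.5 rad)).
It fails at once if the jar or dish is moved more than 20 mm or knocked over ((distance of jar from where it was at the start of the episode above 0.02 m or angle between jar's own z axis and vertical above 0.5 rad) or (distance of dish from where it was at the start of the episode above 0.02 m or angle between dish's own z axis and vertical above 0.5 rad)).
It fails at once if the tube rack is struck (contact force between tube_rack and the arm above 5 N or contact force between tube_rack and the fingers above 5 N or contact force between tube_rack and gauge above 5 N).
It also fails if it takes over 67 s, if anything falls off the work surface, if the arm or the gripper's body presses on something with over 40 N, if the wrist force passes 120 N, or if a joint passes its speed limit or range.

ROBOT

A 7-joint arm with a two-finger parallel gripper is mounted at the origin on the work surface. World frame = base frame: x ahead of the robot, y to its left, z up, the work surface at z = 0. Lengths are in mm, angles in rad, forces in N, time in s.
With the tool pointing down it reaches from about 375 to 925 mm from the base axis. Payload 3.1 kg.
Tool frame: the origin (TCP) lies at the very end of the fingers, on their centre line; the grasp point (between the pads) lies 19 mm behind it; z points along the fingers, y is the direction in which the jaws open and shut (so a half turn about z gives the same grasp; the last joint's range is limited). The gripper opens to 85 mm and grips with 20 to 120 N. Pads are 22 mm wide; open, the fingers measure 114 mm over their backs; the gripper's body (76 mm by 85 mm) begins 54 mm behind the grasp point. The pads swing forward as they close: fully open they stand 13 mm farther back than shut.
Start: joints at [-1.388, 0.383, 0.044, 1.598, -0.018, 1.161, -0.05], TCP at [180.108, 624.551, 231.269] pointing down, gripper open.
Joint ranges: [-2.61, 2.61], [-0.41, 2.15], [-1.48, 1.57], [0, 2.5], [-1.57, 4.71], [0.05, 1.97], [-2.85, 2.85]. Speed limits (rad/s): [2.79, 2.79, 3.14, 3.14, 3.14, 3.14, 3.14].

INTERFACE

Orientations are given as a unit quaternion [x, y, z, w].
In Python, from plant import env gives the robot as it stands.
- The arm moves only by the tool carry_out, never from a script. Its argument "plan" is a list of rows, each an object with "gripper": the closure in counts, from 0 (fully open) to 255 (shut); "delta_pos": the shift along the tool's x, y, z normalised to -1 to 1, where 1 is 4 cm, a list of three; "dr": the turn, a rotation vector about the tool's x, y, z normalised to -1 to 1, where 1 is 0.12 rad, a list of three. A call has 1 to 10 rows; each row shifts and turns the commanded pose from where the row before left it, along the tool's axes as they then stand; what a row does not reach is not made up. A row lasts 1/10 s, in which the tool goes at most 50 mm and 8.59 degrees, less where a joint would pass 70% of its speed; a pose out of reach is approached as far as the arm can. A call with a number of a shift or a turn outside -1 to 1 is refused whole. A call with a gripper value outside its range is refused whole. The fingers move at their own pace and stop on an object; the grip force is fixed at half the most. Time passes only in rows, so rows that do not move let the fingers close. It gives the time, the measured TCP pose, the force and the opening at its end, in the units of the state.
- env.get_obs(): the state, without advancing time (a new reading comes with each control period).
- env.grab_frame(name): name is "scene" or "side" or "wrist"; returns the picture (420x560x3 uint8, red, green, blue); there is no depth.
- env.calibration(name): a dict with "fx", "fy", "cx", "cy" (pixels), "T" (4x4, takes a point from camera to world coordinates). Camera axes: x right, y down, z forward; pixel columns grow to the right and rows downward; lengths in mm; the calibration is good to about 2 mm. A picture is of the moment at which its call begins: read the wrist's pose just before it. calibration takes no time and is no camera call; for the wrist camera it gives the pose at the moment of the call.
- env.finish_job(): hands the job in, once; it reports no verdict.
The state is a dict: "time": time; "q": joint angles; "dq": joint speeds; "joint_torque": joint torques, N m; "tool_pos": TCP position; "tool_rot": TCP orientation; "force": force on the tool from outside, world axes, zero at the start; "wrist_torque": the same for the moment, N m; "finger_gap": opening from 0.0 (shut) to 1.0 (fully open).
Only numpy, scipy, OpenCV 4.12 (cv2) and the standard library are available. Lean on these libraries where they do the work, as an engineer would, in place of code of your own. Each camera call takes 0.05 s, during which the arm holds its last target.

## Working session

There is one attempt and no reset: what is moved stays moved. The work goes in short steps, Python scripts to look and compute and a tool call to move; the robot and the scene stay as the last step left them, time stands still between calls to the robot, and variables do not carry over. Pictures are saved under pics/ and viewed, and the job is handed in when it is done.

Besides the shell and the picture viewer there is one more tool, called after "Request:" as name(argument=value, ...) on one line, values as JSON. carry_out: Moves the arm, as the interface text tells. Scaled input: -1 to 1 covers 4 cm each way for a shift and 0.12 rad each way for a turn. Its arguments: {"type":"object","properties":{"plan":{"type":"array","items":{"type":"object","properties":{"gripper":{"type":"number"},"delta_pos":{"type":"array","items":{"type":"number"}},"dr":{"type":"array","items":{"type":"number"}}}}}},"required":["plan"]}

```bash
ls; mkdir -p pics
python3 - <<'E'
from plant import env
import cv2
o=env.get_obs(); print({k:(o[k]) for k in ('time','tool_pos','tool_rot','force','finger_gap')})
for n in ('scene','side','wrist'):
    c=env.calibration(n); print(n,c['fx'],c['fy'],c['cx'],c['cy'],c['T'])
    im=env.grab_frame(n); cv2.imwrite(f'pics/{n}0.png',im[:,:,::-1])
E
```

```text
pics
{'time': 0.0, 'tool_pos': array([179.88845178, 623.63302738, 229.87820861]), 'tool_rot': array([ 1.39887734e-01,  9.90166504e-01, -1.30610055e-03, -1.02800603e-04]), 'force': array([ 0.12057847,  0.55022473, -0.84307901]), 'finger_gap': 0.9978550766165701}
scene 511.66807219620284 511.66807219620284 274.10578416004864 208.16231983330883 [[-5.36596081e-01  6.64333406e-01 -5.20313148e-01  1.20618079e+03]
 [ 8.43791898e-01  4.15894181e-01 -3.39186178e-01  3.81132423e+02]
 [-8.93749831e-03 -6.21041992e-01 -7.83726333e-01  1.04106535e+03]
 [ 0.00000000e+00  0.00000000e+00  0.00000000e+00  1.00000000e+00]]
side 435.24056074400613 435.24056074400613 276.7903814015344 213.56454374092124 [[ 9.97158655e-01 -5.75989173e-02  4.85487511e-02  4.95090843e+02]
 [-7.15324470e-02 -5.21964250e-01  8.49962606e-01 -9.49486117e+02]
 [-2.36162134e-02 -8.51020380e-01 -5.24601361e-01  6.50529894e+02]
 [ 0.00000000e+00  0.00000000e+00  0.00000000e+00  1.00000000e+00]]
wrist 371.3756763959064 371.3756763959064 277.993604345562 209.63960249070777 [[ 2.76156913e-01  9.18110408e-01  2.84272120e-01  1.06765423e+02]
 [ 9.61108566e-01 -2.62946913e-01 -8.44348620e-02  6.45673941e+02]
 [-2.77204925e-03  2.96533640e-01 -9.55018385e-01  3.72860279e+02]
 [ 0.00000000e+00  0.00000000e+00  0.00000000e+00  1.00000000e+00]]
```

View pics/scene0.png

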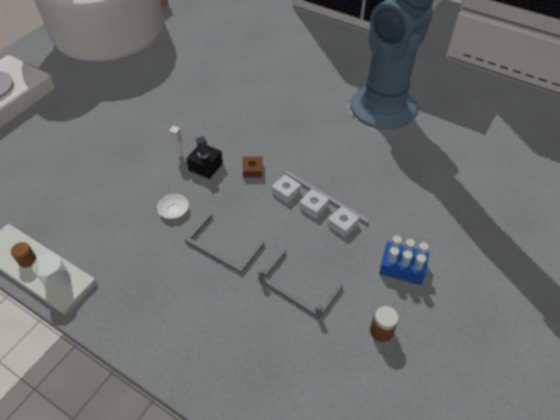

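View pics/side0.png

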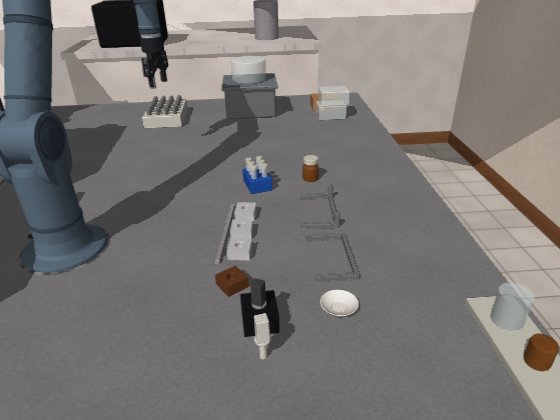

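View pics/wrist0.png

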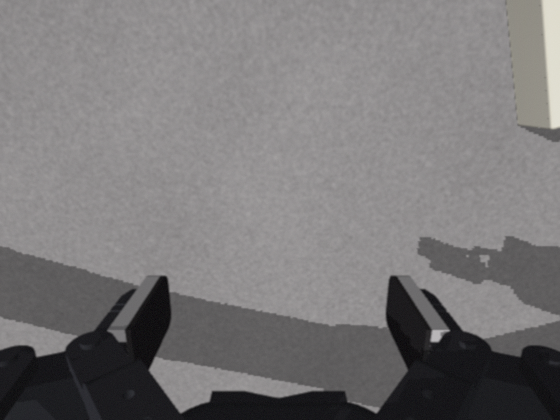

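The scene view shows three aluminium blocks at (287,188), (315,203) and (344,220), with the rail on their robot side. The black stand with the dark gauge is at (204,157), and the blue rack is at (405,262). The plain dock is near (225,243) and the post dock near (300,280); I still need to confirm which is which.

Possible mix-ups:
- **Gauge:** dark in the stand at scene (203,148), or the white one at (177,140). I choose the dark one.
- **Blocks:** three aluminium ones, or the brown one at (253,166), which I leave out.

Next I'll measure and crop.

```bash
cat > h.py <<'E'
import numpy as np, cv2
from plant import env
from scipy.spatial.transform import Rotation as R
def ray(c,u,v,z):
    d=np.array([(u-c['cx'])/c['fx'],(v-c['cy'])/c['fy'],1.]); T=np.array(c['T'])
    d=T[:3,:3]@d; o=T[:3,3]; return o+d*(z-o[2])/d[2]
def proj(c,p):
    T=np.array(c['T']); q=T[:3,:3].T@(np.array(p)-T[:3,3]); return np.array([c['fx']*q[0]/q[2]+c['cx'],c['fy']*q[1]/q[2]+c['cy']])
E
python3 - <<'E'
from h import *
np.set_printoptions(precision=1,suppress=True)
c=env.calibration('scene'); s=env.calibration('side')
im=cv2.imread('pics/scene0.png'); im2=cv2.imread('pics/side0.png')
def crop(im,x0,y0,x1,y1,k,n): cv2.imwrite(n,cv2.resize(im[y0:y1,x0:x1],None,fx=k,fy=k,interpolation=cv2.INTER_CUBIC))
crop(im,150,115,290,225,5,'pics/c1.png')
crop(im,180,160,460,350,2.8,'pics/c2.png')
crop(im2,200,170,370,360,3,'pics/c3.png')
for n,u,v,z in [('b1',286,185,28),('b2',314,200,28),('b3',343,216,28),('stand',205,158,50),('gtop',202,141,95),('rack',405,262,30),('jar',385,316,75),('dish',173,205,15),('brown',253,163,28),('white',176,130,95)]:
    print(n,ray(c,u,v,z))
for n,u,v,z in [('b1',240,248,28),('b2',242,228,28),('b3',246,208,28),('stand',260,300,50),('gtop',259,282,95)]:
    print(n,ray(s,u,v,z))
E
```

```text
b1 [451.8 -72.4  28. ]
b2 [457.   14.9  28. ]
b3 [463.5 101.6  28. ]
stand [ 501.7 -297.2   50. ]
gtop [ 488.3 -310.8   95. ]
rack [508.3 286.6  30. ]
jar [682.8 308.8  75. ]
dish [ 654.5 -289.4   15. ]
brown [ 431.9 -190.    28. ]
white [ 491.7 -396.1   95. ]
b1 [452.6 -89.8  28. ]
b2 [457.7  -2.2  28. ]
b3 [469.2  98.1  28. ]
stand [ 493.9 -300.1   50. ]
gtop [ 494.  -298.2   95. ]
```

View pics/c1.png

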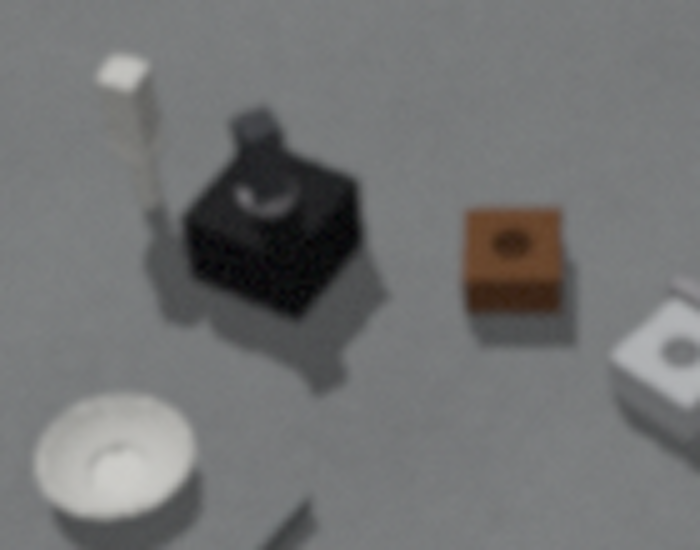

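View pics/c2.png

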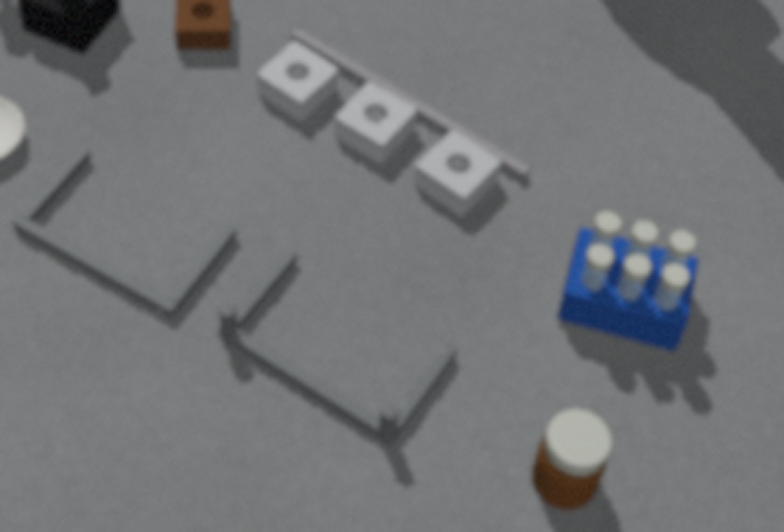

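View pics/c3.png

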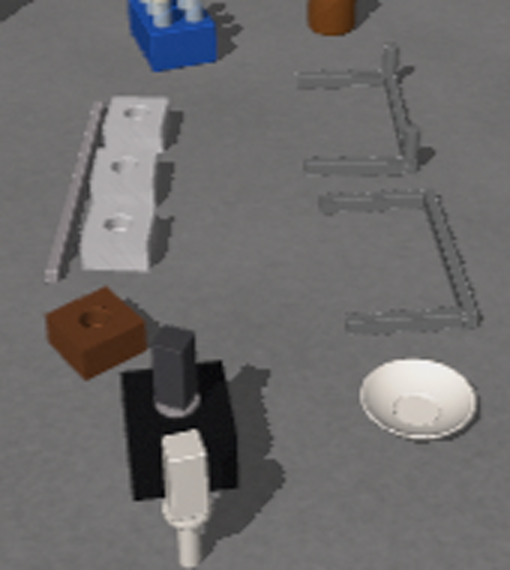

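Post dock is on the robot's left (scene posts at (262,276) and (319,314)), and the plain dock is on its right. The dark gauge in the black stand at scene (201,141) is the one I want. I'll move towards a view over the blocks.

Request:
carry_out(plan=[{"delta_pos": [-0.8,-0.85,0],"dr": [0,0,0],"gripper": 0},{"delta_pos": [-0.8,-0.85,0],"dr": [0,0,0],"gripper": 0},{"delta_pos": [-0.8,-0.85,0],"dr": [0,0,0],"gripper": 0},{"delta_pos": [-0.8,-0.85,0],"dr": [0,0,0],"gripper": 0},{"delta_pos": [-0.8,-0.85,0],"dr": [0,0,0],"gripper": 0},{"delta_pos": [-0.8,-0.85,0],"dr": [0,0,0],"gripper": 0},{"delta_pos": [-0.8,-0.85,0],"dr": [0,0,0],"gripper": 0},{"delta_pos": [-0.8,-0.85,0],"dr": [0,0,0],"gripper": 0}])

```text
time: 0.95
tool_pos: [351.1, 290.3, 231.1]
tool_rot: [0.14, 0.99, 0.0, -0.0]
force: [0.9, -0.1, 0.5]
finger_gap: 1.002
```

Run:
```python
from h import *
o=env.get_obs(); print(o['q'],o['tool_rot'])
```

```text
[-1.03081980e+00  1.81431218e-03  2.51240096e-01  2.05621013e+00
 -7.22605818e-04  1.08361682e+00  5.10905397e-01] [ 1.39864485e-01  9.90170650e-01  6.01642612e-05 -7.20145733e-05]
```

Request:
carry_out(plan=[{"delta_pos": [-0.88,-0.83,0],"dr": [0,0,0],"gripper": 0},{"delta_pos": [-0.88,-0.83,0],"dr": [0,0,0],"gripper": 0},{"delta_pos": [-0.88,-0.83,0],"dr": [0,0,0],"gripper": 0},{"delta_pos": [-0.88,-0.83,0],"dr": [0,0,0],"gripper": 0},{"delta_pos": [-0.88,-0.83,0],"dr": [0,0,0],"gripper": 0},{"delta_pos": [-0.88,-0.83,0],"dr": [0,0,0],"gripper": 0},{"delta_pos": [0,0,0],"dr": [0,0,-0.88],"gripper": 0},{"delta_pos": [0,0,0],"dr": [0,0,-0.88],"gripper": 0},{"delta_pos": [0,0,0],"dr": [0,0,0],"gripper": 0}])

```text
time: 1.85
tool_pos: [498.3, 41.7, 230.9]
tool_rot: [0.035, 0.999, -0.0, -0.0]
force: [-0.6, -0.1, 0.4]
finger_gap: 0.996
```

```bash
cat > look.py <<'E'
from h import *
import sys,json
n=sys.argv[1]
o=env.get_obs(); c=env.calibration('wrist'); im=env.grab_frame('wrist'); cv2.imwrite(f'pics/{n}.png',im[:,:,::-1])
c={k:(np.array(v).tolist()) for k,v in c.items()}; c['tool_pos']=list(o['tool_pos']); c['tool_rot']=list(o['tool_rot']); json.dump(c,open(f'pics/{n}.json','w'))
X=R.from_quat(o['tool_rot']).as_matrix()
print(o['time'],o['tool_pos'].round(1),'yaxis deg',np.degrees(np.arctan2(X[1,1],X[0,1])).round(2),'tilt',X[:,2].round(4),o['q'].round(2))
E
python3 look.py w1
```

```text
1.85 [498.3  41.7 230.9] yaxis deg 85.93 tilt [-7.e-04 -2.e-04 -1.e+00] [-0.69  0.1   0.56  1.97 -0.06  1.09  1.39]
```

View pics/w1.png

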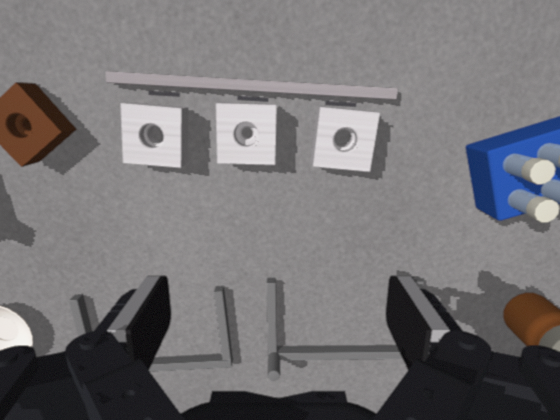

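Run:
```python
from h import *
im=cv2.imread('pics/w1.png'); cv2.imwrite('pics/c4.png',cv2.resize(im[65:185,100:400],None,fx=2.66,fy=2.66,interpolation=cv2.INTER_CUBIC))
for (u,v) in [(151,135),(246,133),(345,139)]:
    print(cv2.cvtColor(im,cv2.COLOR_BGR2GRAY)[v,u-32:u+33:2])
```

```text
[135 163 212 215 215 214 214 214 214 209 130  83  98 131 106  85  88  87
  88  91  92  87 151 207 207 207 207 205 207 207 205 131  81]
[141 172 211 211 212 211 212 212 214 197 117 135 146 131  94  90  90  93
  90 141 219 221 212 210 211 210 211 209 212 211 206 118  89]
[138 158 212 217 216 217 215 215 215 212 148  90  89  92  89  89  89  88
 100 169 212 162 181 208 208 208 206 206 207 208 208 154  90]
```

View pics/c4.png

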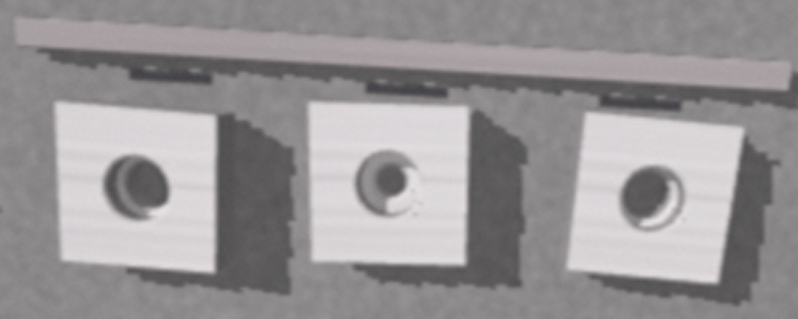

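The middle bore shows a small inner hole (crop (390,182)), so it looks narrow. The left and right bores look wide. Now I'll measure block centres and yaw.

```bash
cat > blocks.py <<'E'
from h import *
import sys,json
n=sys.argv[1]; c=json.load(open(f'pics/{n}.json')); im=cv2.imread(f'pics/{n}.png')
hsv=cv2.cvtColor(im,cv2.COLOR_BGR2HSV); m=((hsv[:,:,2]>165)&(hsv[:,:,1]<30)).astype(np.uint8)
m=cv2.morphologyEx(m,cv2.MORPH_OPEN,np.ones((5,5)))
cs,_=cv2.findContours(m,cv2.RETR_EXTERNAL,cv2.CHAIN_APPROX_NONE)
for k in cs:
    if cv2.contourArea(k)<900: continue
    w=np.array([ray(c,u,v,28)[:2] for u,v in k[:,0,:]]).astype(np.float32)
    r=cv2.minAreaRect(w); print(np.round(r[0],1),np.round(r[1],1),'ang',round(r[2]%90,1),'px',cv2.boundingRect(k))
E
python3 blocks.py w1
python3 - <<'E'
from h import *
import json
c=json.load(open('pics/w1.json'))
np.set_printoptions(precision=1,suppress=True)
# bore mouth centres by crop pixel, z28
for u,v in [(136,187),(389,183),(653,198)]:
    print('mouth',ray(c,100+u/2.66,65+v/2.66,28))
for n,u,v,z in [('railL',397,94,12),('railR',107,77,12),('plain Rtip',79,298,14),('plain Ltip',222,290,14),('plain Lback',230,362,14),('post Rtip',272,281,14),('post Rback',273,350,14)]: print(n,ray(c,u,v,z))
E
```

```text
[ 646.2 -252.8] [34.3 53.7] ang 73.5 px (0, 307, 33, 42)
[466.1 106.3] [54.6 54.3] ang 80.6 px (313, 107, 66, 64)
[454.8  15.3] [54.7 54.4] ang 84.8 px (216, 103, 60, 62)
[450.  -71.8] [54.2 54.5] ang 81.5 px (120, 103, 61, 64)
[418.2  70.2] [164.6   7.9] ang 83.2 px (210, 79, 186, 19)
mouth [449.8 -71.1  28. ]
mouth [454.5  16.1  28. ]
mouth [466.  106.8  28. ]
railL [429.5 158.   12. ]
railR [ 395.9 -108.    12. ]
plain Rtip [ 619.3 -184.8   14. ]
plain Ltip [620.5 -27.4  14. ]
plain Lback [714.5 -28.8  14. ]
post Rtip [613.4  27.7  14. ]
post Rback [701.5  22.2  14. ]
```

Request:
carry_out(plan=[{"delta_pos": [-0.06,-0.95,0],"gripper": 0,"dr": [0,0,0]},{"delta_pos": [-0.06,-0.95,0],"gripper": 0,"dr": [0,0,0]},{"delta_pos": [-0.06,-0.95,0],"gripper": 0,"dr": [0,0,0]},{"delta_pos": [-0.06,-0.95,0],"gripper": 0,"dr": [0,0,0]},{"delta_pos": [-0.06,-0.95,0],"gripper": 0,"dr": [0,0,0]},{"delta_pos": [-0.06,-0.95,0],"gripper": 0,"dr": [0,0,0]},{"delta_pos": [-0.06,-0.95,0],"gripper": 0,"dr": [0,0,0]},{"delta_pos": [-0.06,-0.95,0],"gripper": 0,"dr": [0,0,0]},{"delta_pos": [-0.06,-0.95,0],"gripper": 0,"dr": [0,0,0]},{"delta_pos": [0,0,0],"gripper": 0,"dr": [0,0,0]}])

```text
time: 2.9
tool_pos: [494.0, -307.0, 231.8]
tool_rot: [0.04, 0.999, -0.003, -0.0]
force: [-1.1, 0.4, 0.6]
finger_gap: 0.998
```

```bash
python3 look.py w2
```

```text
2.9 [ 494.  -307.   231.8] yaxis deg 85.4 tilt [-5.0e-04 -5.4e-03 -1.0e+00] [-0.17  0.32  0.79  1.8  -0.24  1.13  2.19]
```

View pics/w2.png

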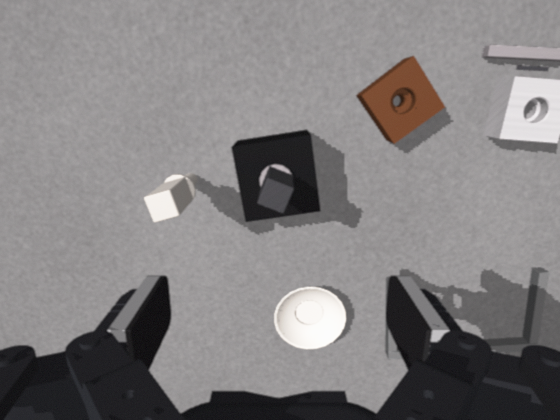

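Run:
```python
from h import *
im=cv2.imread('pics/w2.png'); g=np.clip(im[120:230,220:335].astype(float)*2.0,0,255).astype(np.uint8); cv2.imwrite('pics/c5.png',cv2.resize(g,None,fx=5,fy=5,interpolation=cv2.INTER_CUBIC))
```

```text
(no output)
```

View pics/c5.png

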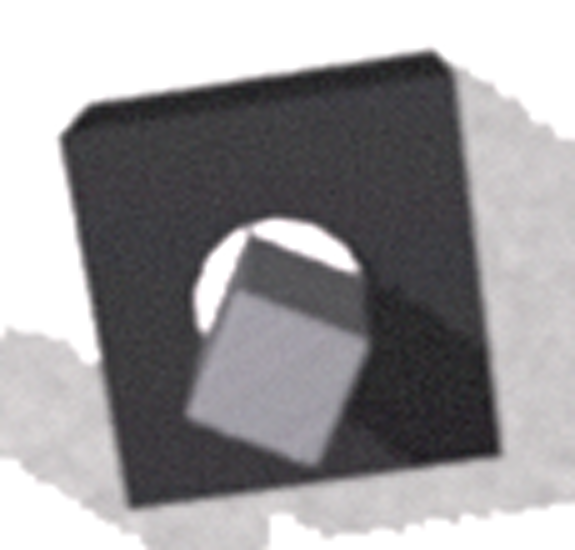

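Run:
```python
from h import *
import json
np.set_printoptions(precision=1,suppress=True)
c=json.load(open('pics/w2.json'))
for nm,P,z in [('grip',[(237,290),(370,342),(318,468),(187,415)],105),('stand',[(62,137),(457,80),(500,455),(130,507)],50)]:
    w=np.array([ray(c,220+u/5,120+v/5,z)[:2] for u,v in P])
    e=np.diff(np.vstack([w,w[:1]]),axis=0)
    print(nm,w.mean(0),np.hypot(*e.T),np.degrees(np.arctan2(e[:,1],e[:,0])))
print('proj tool point at z105',proj(c,[494,-307,105]))
```

```text
grip [ 490.5 -308.6] [21.3 21.2 21.6 20.8] [  63.7  -25.8 -117.4  153.6]
stand [ 490.8 -307.6] [69.2 68.4 68.8 68.9] [  93.6    3.6  -86.  -176.1]
proj tool point at z105 [278.1 200.2]
```

The grip is at (490.6, -308.2) with sides at 63.6°, and it agrees with the stand centre. Rotating and descending part-way.

Request:
carry_out(plan=[{"delta_pos": [0,0,0.4],"gripper": 60,"dr": [0,0,0.8]},{"delta_pos": [0,0,0.6],"gripper": 60,"dr": [0,0,0.8]},{"delta_pos": [0,0,0.6],"gripper": 60,"dr": [0,0,0.8]},{"delta_pos": [0,0,0.4],"gripper": 60,"dr": [0,0,0.8]},{"delta_pos": [0.06,-0.06,0],"gripper": 60,"dr": [0,0,0]},{"delta_pos": [0,0,0],"gripper": 60,"dr": [0,0,0]}])

```text
time: 3.55
tool_pos: [492.8, -300.2, 151.1]
tool_rot: [0.223, 0.975, 0.0, -0.001]
force: [-0.2, -0.7, -0.3]
finger_gap: 0.763
```

```bash
python3 look.py w3;  python3 - <<'E'
from h import *
im=cv2.imread('pics/w3.png'); im=np.clip(im.astype(float)*1.8,0,255).astype(np.uint8); cv2.imwrite('pics/c6.png',cv2.resize(im[80:350,130:430],None,fx=2.5,fy=2.2,interpolation=cv2.INTER_CUBIC))
E
```

```text
3.55 [ 492.8 -300.2  151.1] yaxis deg 64.17 tilt [-1.e-03  7.e-04 -1.e+00] [-0.18  0.43  0.81  1.88 -0.37  0.99  1.91]
```

View pics/c6.png

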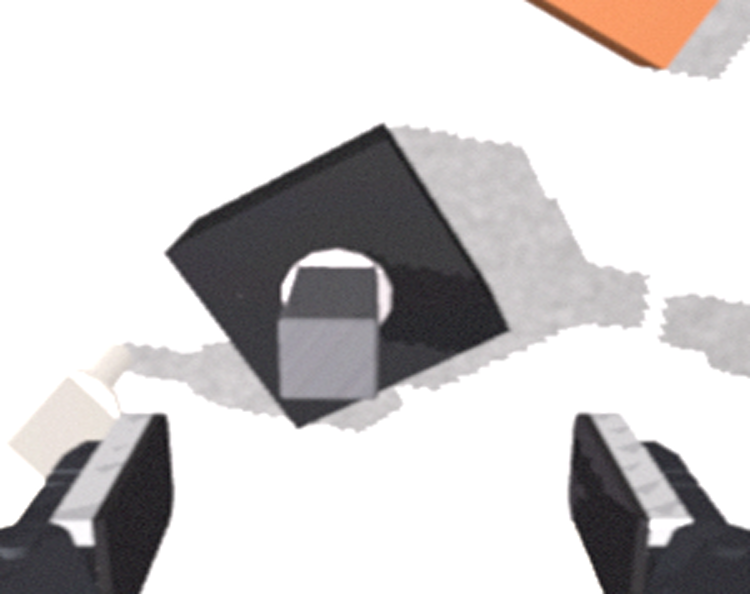

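```bash
cat > delta.py <<'E'
from h import *
import sys
# usage: delta.py x y z [yawdeg]  -> tool-frame delta in units from current measured
o=env.get_obs(); X=R.from_quat(o['tool_rot']).as_matrix(); a=[float(t) for t in sys.argv[1:]]
d=np.array(a[:3])-o['tool_pos']; print('tool delta units',(X.T@d/40).round(3),'force',o['force'].round(1),'pos',o['tool_pos'].round(1),'t',o['time'])
if len(a)>3:
    y=np.degrees(np.arctan2(X[1,1],X[0,1])); print('yaw',y.round(2),'dr z units',(-np.radians(a[3]-y)/0.12).round(3))
E
python3 - <<'E'
from h import *
import json
np.set_printoptions(precision=1,suppress=True)
c=json.load(open('pics/w3.json'))
for nm,P,z in [('grip',[(278,319),(378,319),(378,400),(278,400)],105),('stand',[(167,252),(388,138),(509,330),(298,427)],50)]:
    w=np.array([ray(c,130+u/2.5,80+v/2.2,z)[:2] for u,v in P])
    e=np.diff(np.vstack([w,w[:1]]),axis=0)
    print(nm,w.mean(0),np.hypot(*e.T),np.degrees(np.arctan2(e[:,1],e[:,0])))
E
python3 delta.py 490 -308.5 60 63.7
```

```text
grip [ 490.6 -308.9] [21.6 21.8 22.3 21.8] [  64.2  -25.6 -115.8  152.5]
stand [ 490.5 -307.7] [69.3 69.6 68.9 68.9] [  94.5    3.7  -86.1 -176. ]
tool delta units [-1.00e-03 -2.11e-01  2.30e+00] force [0.6 0.2 0.6] pos [ 493.5 -300.9  152. ] t 3.6
yaw 64.14 dr z units 0.063
```

Request:
carry_out(plan=[{"delta_pos": [0,-0.21,0],"gripper": 60,"dr": [0,0,0.05]},{"delta_pos": [0,0,0.7],"gripper": 60,"dr": [0,0,0]},{"delta_pos": [0,0,0.5],"gripper": 60,"dr": [0,0,0]},{"delta_pos": [0,0,0],"gripper": 60,"dr": [0,0,0]}])

```text
time: 4.0
tool_pos: [487.7, -308.3, 101.7]
tool_rot: [0.228, 0.974, 0.001, -0.002]
force: [-0.1, 0.2, -0.3]
finger_gap: 0.769
```

```bash
python3 delta.py 490.5 -308.5 60 63.7
```

```text
tool delta units [-0.07   0.028  1.042] force [-0.1  0.2 -0.3] pos [ 487.7 -308.3  101.7] t 4.0
yaw 63.66 dr z units -0.006
```

Request:
carry_out(plan=[{"delta_pos": [-0.05,0.02,0.5],"gripper": 60,"dr": [0,0,0]},{"delta_pos": [0,0,0.5],"gripper": 60,"dr": [0,0,0]},{"delta_pos": [0,0,0],"gripper": 120,"dr": [0,0,0]},{"delta_pos": [0,0,0],"gripper": 255,"dr": [0,0,0]},{"delta_pos": [0,0,0],"gripper": 255,"dr": [0,0,0]},{"delta_pos": [0,0,0],"gripper": 255,"dr": [0,0,0]},{"delta_pos": [0,0,0],"gripper": 255,"dr": [0,0,0]}])

```text
time: 4.7
tool_pos: [492.8, -310.3, 65.2]
tool_rot: [0.228, 0.974, -0.0, 0.002]
force: [-1.3, 0.4, 6.9]
finger_gap: 0.246
```

```bash
python3 look.py w4; python3 delta.py 490.5 -308.5 60 63.7
```

```text
4.7 [ 492.8 -310.3   65.2] yaxis deg 63.66 tilt [ 0.0031 -0.0016 -1.    ] [-0.09  0.56  0.72  1.91 -0.49  0.85  2.  ]
tool delta units [0.071 0.016 0.13 ] force [-0.2 -0.   5.9] pos [ 492.7 -310.3   65.2] t 4.75
yaw 63.65 dr z units -0.007
```

View pics/w4.png

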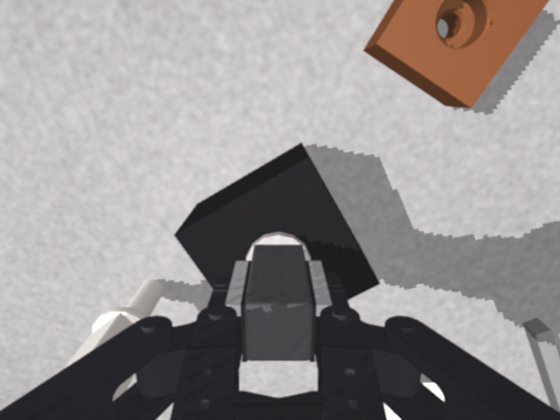

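Request:
carry_out(plan=[{"delta_pos": [0,0,-0.4],"gripper": 255,"dr": [0,0,0]},{"delta_pos": [0,0,-0.8],"gripper": 255,"dr": [0,0,0]},{"delta_pos": [0,0,-0.8],"gripper": 255,"dr": [0,0,0]},{"delta_pos": [0,0,0],"gripper": 255,"dr": [0,0,0]}])

```text
time: 5.15
tool_pos: [494.3, -311.5, 148.5]
tool_rot: [0.228, 0.974, -0.001, 0.005]
force: [1.1, -1.6, -0.8]
finger_gap: 0.249
```

```bash
python3 look.py w5; python3 delta.py 466 106.5 145 63.7;  python3 - <<'E'
from h import *
for n in ('scene','side'):
    im=env.grab_frame(n)[:,:,::-1]; cv2.imwrite(f'pics/{n}1.png',im)
im=cv2.imread('pics/side1.png'); cv2.imwrite('pics/c7.png',cv2.resize(im[170:370,190:340],None,fx=4,fy=3,interpolation=cv2.INTER_CUBIC))
E
```

```text
5.15 [ 494.3 -311.5  148.5] yaxis deg 63.64 tilt [ 0.0085 -0.0038 -1.    ] [-0.16  0.44  0.81  1.87 -0.39  0.98  1.93]
tool delta units [5.228e+00 9.036e+00 8.000e-03] force [-0.3 -0.6 -1.8] pos [ 493.1 -310.2  146.2] t 5.2
yaw 63.66 dr z units -0.005
```

View pics/c7.png

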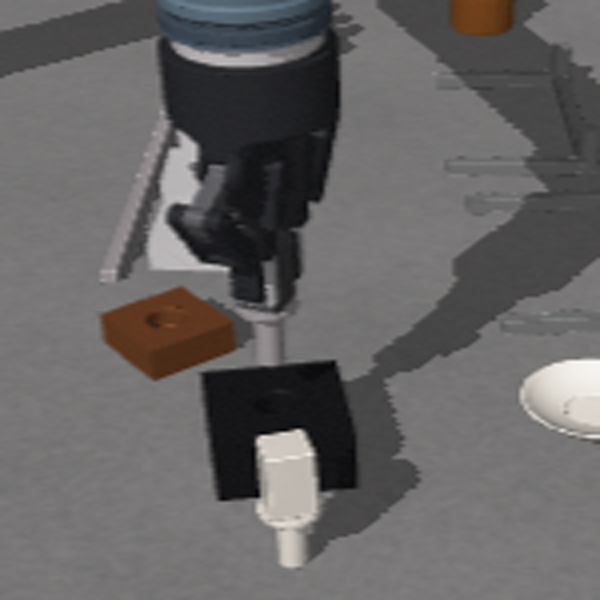

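View pics/w5.png

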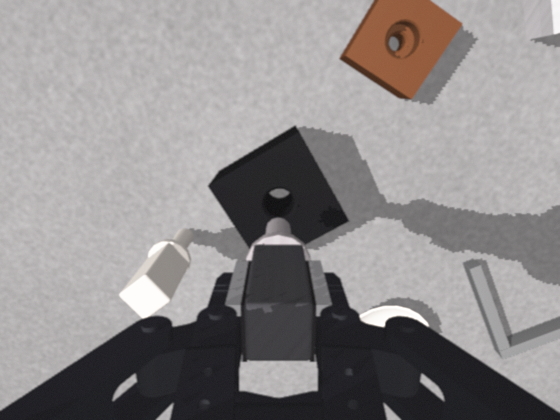

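Run:
```python
from h import *
import json
np.set_printoptions(precision=1,suppress=True)
im=cv2.imread('pics/w5.png'); g=np.clip(im[180:270,230:330].astype(float)*1.8,0,255).astype(np.uint8); cv2.imwrite('pics/c8.png',cv2.resize(g,None,fx=7,fy=6.5,interpolation=cv2.INTER_CUBIC))
c=json.load(open('pics/w5.json')); X=R.from_quat(c['tool_rot']).as_matrix(); p=np.array(c['tool_pos'])
for dx in (0,2.7):
  for zz in (60,60-45,):
    b=p+X@[dx,0,zz]; print(dx,zz,'centre',proj(c,b),'near rim',proj(c,b+X@[7,0,0]),'side',proj(c,b+X@[0,7,0]),proj(c,b-X@[0,7,0]))
```

```text
0 60 centre [277.3 231.6] near rim [277.3 220.3] side [289.4 231.6] [265.3 231.6]
0 15 centre [277.1 265.6] near rim [277.1 251.8] side [292.1 265.7] [262.2 265.6]
2.7 60 centre [277.3 227.3] near rim [277.3 215.8] side [289.4 227.3] [265.3 227.3]
2.7 15 centre [277.1 260.4] near rim [277.1 246.4] side [292.2 260.4] [262.1 260.3]
```

View pics/c8.png

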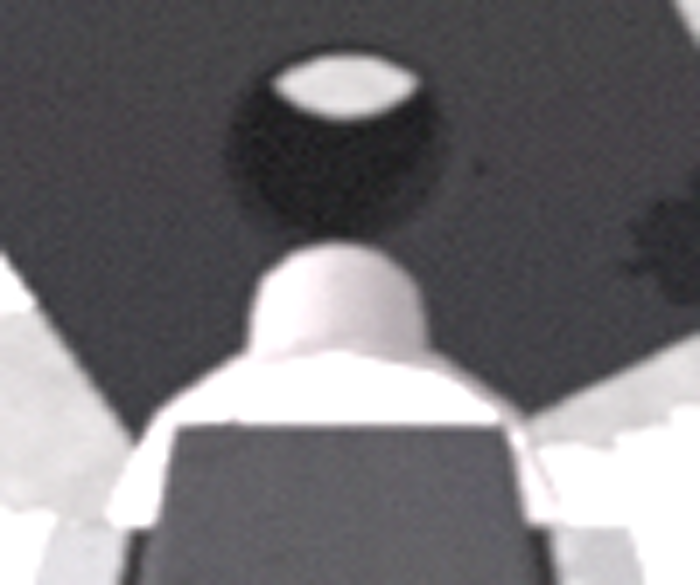

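Request:
carry_out(plan=[{"delta_pos": [0.3,0.5,0],"gripper": 255,"dr": [0,0,0]},{"delta_pos": [0.5,0.9,0],"gripper": 255,"dr": [0,0,0]},{"delta_pos": [0.55,0.95,0],"gripper": 255,"dr": [0,0,0]},{"delta_pos": [0.55,0.95,0],"gripper": 255,"dr": [0,0,0]},{"delta_pos": [0.55,0.95,0.1],"gripper": 255,"dr": [0,0,0]},{"delta_pos": [0.55,0.95,0.2],"gripper": 255,"dr": [0,0,0]},{"delta_pos": [0.55,0.95,0.2],"gripper": 255,"dr": [0,0,0]},{"delta_pos": [0.55,0.95,0.2],"gripper": 255,"dr": [0,0,0]},{"delta_pos": [0.55,0.95,0.1],"gripper": 255,"dr": [0,0,0]},{"delta_pos": [0.5,0.9,0],"gripper": 255,"dr": [0,0,0]}])

```text
time: 6.3
tool_pos: [462.6, 104.6, 109.2]
tool_rot: [0.227, 0.974, -0.001, -0.002]
force: [0.4, -0.7, -1.1]
finger_gap: 0.249
```

Request:
carry_out(plan=[{"delta_pos": [0,0,0],"gripper": 255,"dr": [0,0,0]},{"delta_pos": [0,0,0],"gripper": 255,"dr": [0,0,0]}])

```text
time: 6.5
tool_pos: [464.0, 104.1, 110.0]
tool_rot: [0.226, 0.974, -0.001, -0.001]
force: [-0.0, -0.3, -1.2]
finger_gap: 0.25
```

```bash
python3 look.py w6; python3 delta.py 468.3 104.8 90 63.7
```

```text
6.5 [464.  104.1 110. ] yaxis deg 63.9 tilt [-0.003  -0.0017 -1.    ] [-0.96  0.26  0.72  2.14 -0.23  0.82  1.03]
tool delta units [-0.064  0.097  0.504] force [-0.2 -0.7 -1.8] pos [464.3 102.5 110.2] t 6.55
yaw 63.72 dr z units 0.002
```

View pics/w6.png

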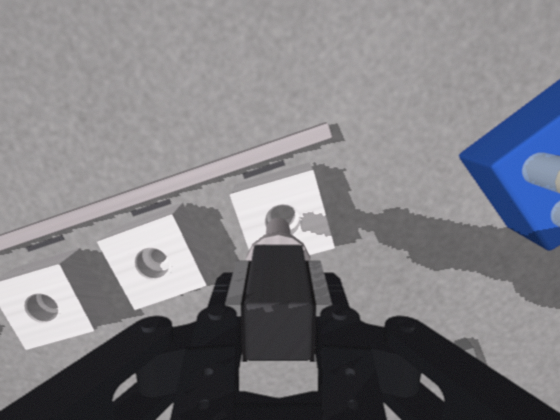

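Run:
```python
from h import *
im=cv2.imread('pics/w6.png'); cv2.imwrite('pics/c9.png',cv2.resize(im[160:270,215:345],None,fx=6,fy=5.4,interpolation=cv2.INTER_CUBIC))
```

```text
(no output)
```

View pics/c9.png

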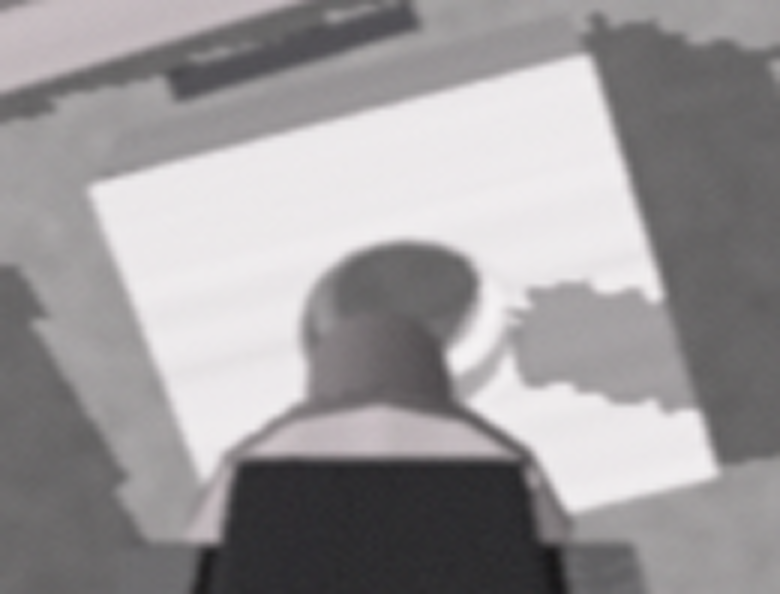

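```bash
cat > fit.py <<'E'
from h import *
import sys,json
np.set_printoptions(precision=1,suppress=True)
# fit.py name ox oy fx fy  x1 y1 x2 y2(opposite corners, crop px)  tipu tipv(near rim crop) tipdepth
a=[float(t) for t in sys.argv[2:]]; n=sys.argv[1]; c=json.load(open(f'pics/{n}.json'))
ox,oy,fx,fy=a[:4]; P=[(ox+a[i]/fx,oy+a[i+1]/fy) for i in (4,6,8)]
w=[ray(c,*q,28) for q in P[:2]]; b=(w[0]+w[1])/2; print('block',b,'diag',np.linalg.norm(w[0]-w[1]))
X=R.from_quat(c['tool_rot']).as_matrix(); p=np.array(c['tool_pos'])
zt=p[2]-58
t=ray(c,*P[2],zt); rel=X.T@(t-p); print('tip rel tool',rel-[7,0,0]); tip=t-X@[7,0,0]
print('tip at',tip,'err block-tip tool units',X.T@(b-tip)/40)
E
python3 fit.py w6 215 160 6 5.4 90 187 719 475 378 310
```

```text
block [466.9 106.8  28. ] diag 76.30146690936623
tip rel tool [ 2.4  0.4 58. ]
tip at [461.8 105.4  52. ] err block-tip tool units [-0.1  0.1  0.6]
```

Request:
carry_out(plan=[{"delta_pos": [-0.1,0.09,0.1],"gripper": 255,"dr": [0,0,0]},{"delta_pos": [0,0,0.3],"gripper": 255,"dr": [0,0,0]},{"delta_pos": [0,0,0],"gripper": 255,"dr": [0,0,0]},{"delta_pos": [0,0,0],"gripper": 255,"dr": [0,0,0]}])

```text
time: 6.95
tool_pos: [470.2, 103.3, 94.5]
tool_rot: [0.229, 0.974, -0.001, -0.001]
force: [-0.6, 0.6, -1.9]
finger_gap: 0.247
```

```bash
python3 look.py w7;  python3 - <<'E'
from h import *
im=cv2.imread('pics/w7.png'); cv2.imwrite('pics/c10.png',cv2.resize(im[160:270,215:345],None,fx=6,fy=5.4,interpolation=cv2.INTER_CUBIC))
E
```

```text
6.95 [470.2 103.3  94.5] yaxis deg 63.56 tilt [-0.0018 -0.0013 -1.    ] [-0.93  0.3   0.71  2.13 -0.28  0.8   1.06]
```

View pics/c10.png

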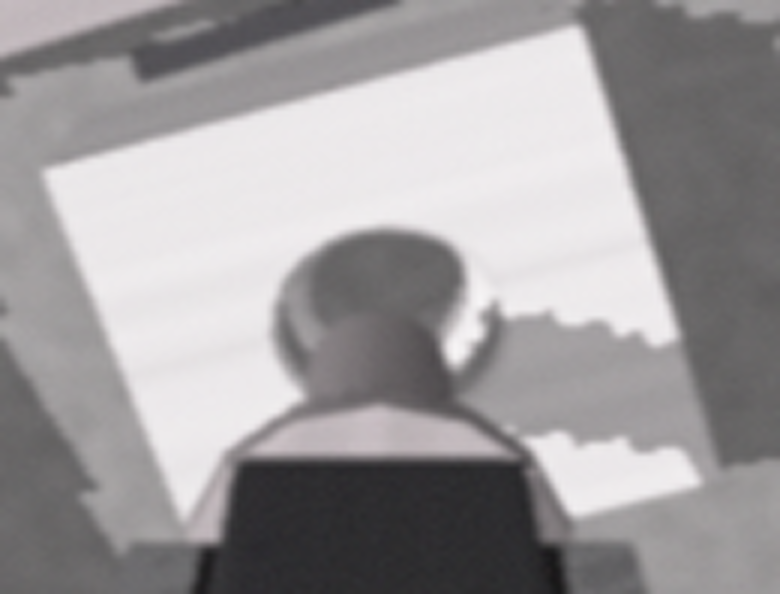

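```bash
sed -i 's/precision=1/precision=3/' fit.py; python3 fit.py w7 215 160 6 5.4 43 172 715 483 378 310;python3 fit.py w6 215 160 6 5.4 90 187 719 475 378 310; python3 delta.py 466 106 60
```

```text
block [466.922 106.194  28.   ] diag 75.94208699917671
tip rel tool [ 2.452  0.361 58.009]
tip at [468.077 104.638  36.448] err block-tip tool units [0.043 0.022 0.211]
block [466.918 106.78   28.   ] diag 76.30146690936623
tip rel tool [ 2.413  0.374 58.017]
tip at [461.831 105.379  51.954] err block-tip tool units [-0.1    0.089  0.598]
tool delta units [0.128 0.003 0.871] force [-0.3  0.2 -1.6] pos [470.6 103.6  94.8] t 7.0
```

Request:
carry_out(plan=[{"delta_pos": [0.045,0.02,0],"gripper": 255,"dr": [0,0,0]},{"delta_pos": [0,0,0.2],"gripper": 255,"dr": [0,0,0]},{"delta_pos": [0,0,0.2],"gripper": 255,"dr": [0,0,0]},{"delta_pos": [0,0,0.2],"gripper": 255,"dr": [0,0,0]},{"delta_pos": [0,0,0],"gripper": 255,"dr": [0,0,0]}])

```text
time: 7.5
tool_pos: [468.1, 105.7, 69.7]
tool_rot: [0.228, 0.974, -0.001, -0.001]
force: [-0.5, 0.3, -1.7]
finger_gap: 0.254
```

```bash
python3 look.py w8; python3 delta.py 466.9 106.4 63;  python3 - <<'E'
from h import *
im=cv2.imread('pics/w8.png'); cv2.imwrite('pics/c11.png',cv2.resize(im[160:270,215:345],None,fx=6,fy=5.4,interpolation=cv2.INTER_CUBIC))
E
```

```text
7.5 [468.1 105.7  69.7] yaxis deg 63.68 tilt [-0.0031 -0.0015 -1.    ] [-0.91  0.35  0.68  2.15 -0.32  0.75  1.09]
tool delta units [ 0.048 -0.004  0.183] force [ 0.8  0.3 -2.1] pos [468.7 105.7  70.3] t 7.55
```

View pics/c11.png

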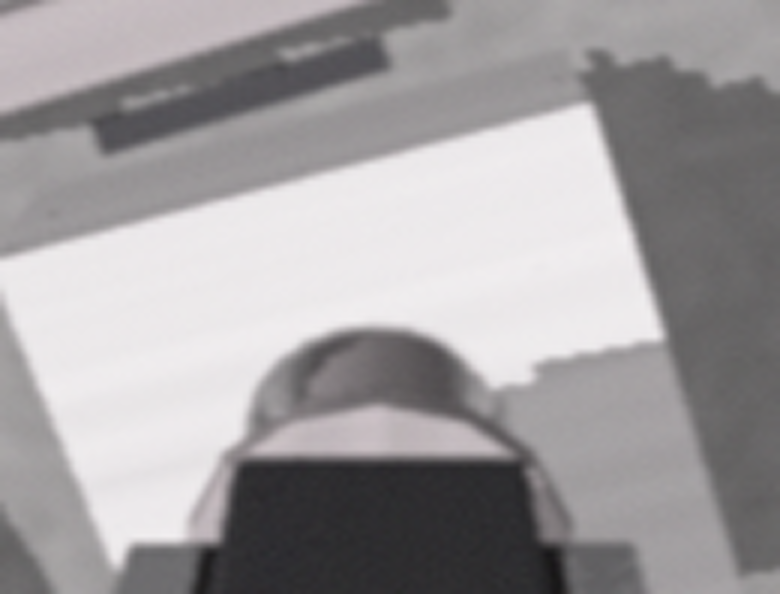

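No contact force with the tip already below ledge height (about 10 mm), so this bore is wide. Going a bit deeper to meet the under-10 mm condition.

Request:
carry_out(plan=[{"delta_pos": [0.01,0,0.12],"gripper": 255,"dr": [0,0,0]},{"delta_pos": [0,0,0.06],"gripper": 255,"dr": [0,0,0]},{"delta_pos": [0,0,0],"gripper": 255,"dr": [0,0,0]},{"delta_pos": [0,0,0],"gripper": 255,"dr": [0,0,0]}])

```text
time: 7.95
tool_pos: [469.4, 106.2, 64.1]
tool_rot: [0.228, 0.974, 0.0, 0.0]
force: [0.8, 0.4, -1.4]
finger_gap: 0.246
```

```bash
python3 look.py w9; python3 delta.py 466.9 106.4 63;  python3 - <<'E'
from h import *
im=env.grab_frame('side')[:,:,::-1]; cv2.imwrite('pics/side2.png',im); s=env.calibration('side'); print(proj(s,[467,106,28]))
cv2.imwrite('pics/c12.png',cv2.resize(im[130:260,180:340],None,fx=5,fy=4.5,interpolation=cv2.INTER_CUBIC))
E
```

```text
7.95 [469.4 106.2  64.1] yaxis deg 63.67 tilt [ 2.e-04  0.e+00 -1.e+00] [-0.9   0.36  0.67  2.15 -0.34  0.73  1.11]
tool delta units [ 0.059 -0.025  0.031] force [ 0.3 -0.1 -1.1] pos [469.5 106.3  64.2] t 8.0
[245.16740121 206.61317507]
```

View pics/c12.png

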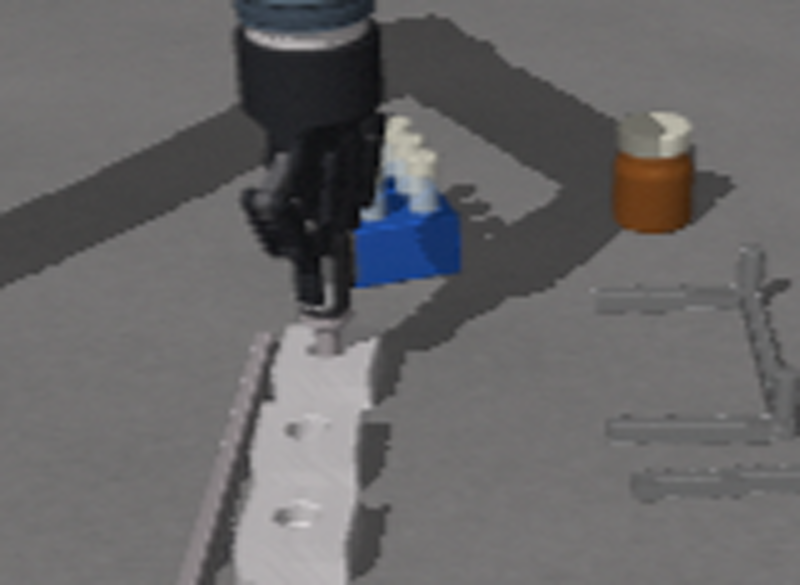

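Request:
carry_out(plan=[{"delta_pos": [0,0,-0.4],"gripper": 255,"dr": [0,0,0]},{"delta_pos": [0,0,-0.5],"gripper": 255,"dr": [0,0,0]},{"delta_pos": [-0.23,-0.67,0],"gripper": 255,"dr": [0,0,0]},{"delta_pos": [-0.27,-0.83,0],"gripper": 255,"dr": [0,0,0]},{"delta_pos": [-0.23,-0.67,0],"gripper": 255,"dr": [0,0,0]},{"delta_pos": [0,0,0],"gripper": 255,"dr": [0,0,0]},{"delta_pos": [0,0,0],"gripper": 255,"dr": [0,0,0]},{"delta_pos": [0,0,0],"gripper": 255,"dr": [0,0,0]}])

```text
time: 8.85
tool_pos: [457.3, 16.5, 100.2]
tool_rot: [0.227, 0.974, 0.0, 0.0]
force: [-1.0, -0.3, -0.8]
finger_gap: 0.253
```

```bash
python3 look.py w10; python3 delta.py 456 14 63;  python3 - <<'E'
from h import *
im=cv2.imread('pics/w10.png'); cv2.imwrite('pics/c13.png',cv2.resize(im[160:270,215:345],None,fx=6,fy=5.4,interpolation=cv2.INTER_CUBIC))
E
```

```text
8.85 [457.3  16.5 100.2] yaxis deg 63.74 tilt [ 5.e-04  6.e-04 -1.e+00] [-0.82  0.25  0.77  2.19 -0.24  0.79  1.22]
tool delta units [-0.002 -0.077  0.93 ] force [ 0.1 -1.  -1.3] pos [457.3  16.8 100.2] t 8.9
```

View pics/c13.png

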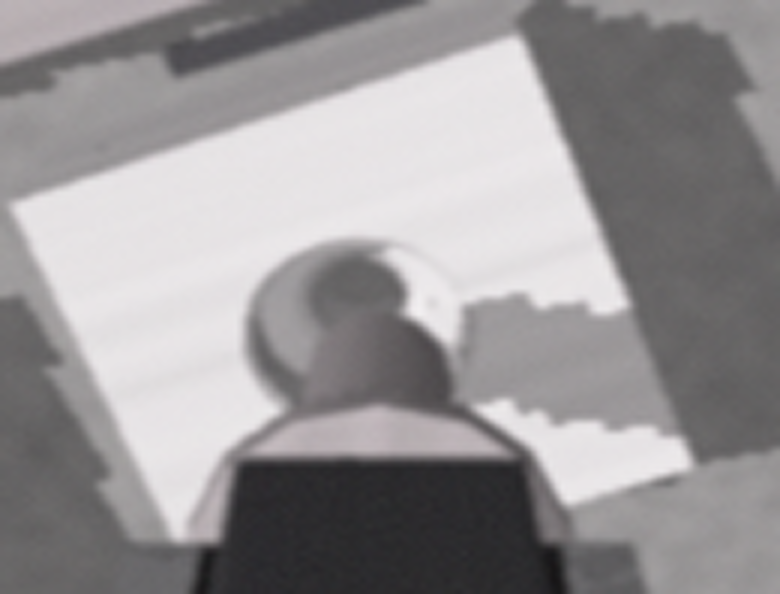

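```bash
python3 fit.py w10 215 160 6 5.4 10 203 694 465 378 310
```

```text
block [455.297  15.811  28.   ] diag 76.54033218334607
tip rel tool [ 2.407  0.396 57.999]
tip at [455.304  17.953  42.221] err block-tip tool units [-0.023 -0.048  0.356]
```

Request:
carry_out(plan=[{"delta_pos": [-0.02,-0.05,0],"gripper": 255,"dr": [0,0,0]},{"delta_pos": [0,0,0.2],"gripper": 255,"dr": [0,0,0]},{"delta_pos": [0,0,0.2],"gripper": 255,"dr": [0,0,0]},{"delta_pos": [0,0,0.15],"gripper": 255,"dr": [0,0,0]},{"delta_pos": [0,0,0.05],"gripper": 255,"dr": [0,0,0]},{"delta_pos": [0,0,0.04],"gripper": 255,"dr": [0,0,0]},{"delta_pos": [0,0,0],"gripper": 255,"dr": [0,0,0]}])

```text
time: 9.6
tool_pos: [456.5, 13.3, 75.5]
tool_rot: [0.228, 0.974, 0.0, -0.002]
force: [-4.0, 0.5, 15.2]
finger_gap: 0.253
```

```bash
python3 look.py w11; python3 delta.py 456 14 63;  python3 - <<'E'
from h import *
im=cv2.imread('pics/w11.png'); cv2.imwrite('pics/c14.png',cv2.resize(im[160:270,215:345],None,fx=6,fy=5.4,interpolation=cv2.INTER_CUBIC))
E
```

```text
9.6 [456.5  13.3  75.5] yaxis deg 63.65 tilt [-0.0031  0.0012 -1.    ] [-0.78  0.3   0.74  2.2  -0.3   0.74  1.27]
tool delta units [0.017 0.011 0.313] force [-5.4  0.4 14.4] pos [456.5  13.3  75.5] t 9.65
```

View pics/c14.png

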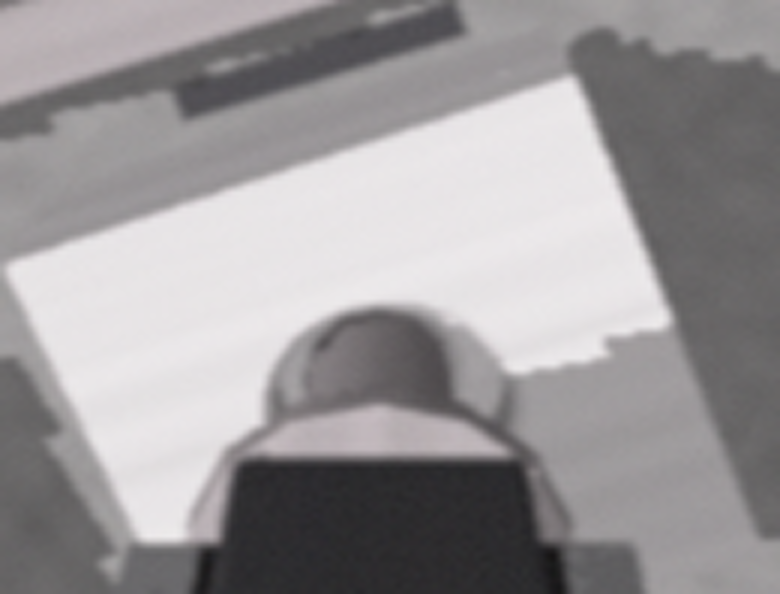

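The middle bore stops the pin: 15 N upward at TCP z 75.5, so the tip is about 16 mm up, on the ledge. On to the right block.

Request:
carry_out(plan=[{"delta_pos": [0,0,-0.3],"gripper": 255,"dr": [0,0,0]},{"delta_pos": [0,0,-0.4],"gripper": 255,"dr": [0,0,0]},{"delta_pos": [-0.28,-0.63,0],"gripper": 255,"dr": [0,0,0]},{"delta_pos": [-0.32,-0.73,0],"gripper": 255,"dr": [0,0,0]},{"delta_pos": [-0.26,-0.63,0],"gripper": 255,"dr": [0,0,0]},{"delta_pos": [0,0,0],"gripper": 255,"dr": [0,0,0]},{"delta_pos": [0,0,0],"gripper": 255,"dr": [0,0,0]},{"delta_pos": [0,0,0],"gripper": 255,"dr": [0,0,0]}])

```text
time: 10.45
tool_pos: [452.4, -72.2, 102.4]
tool_rot: [0.227, 0.974, 0.0, -0.0]
force: [0.8, -0.4, -1.9]
finger_gap: 0.249
```

```bash
python3 look.py w12; python3 delta.py 456 14 63;  python3 - <<'E'
from h import *
im=cv2.imread('pics/w12.png'); cv2.imwrite('pics/c15.png',cv2.resize(im[160:270,215:345],None,fx=6,fy=5.4,interpolation=cv2.INTER_CUBIC))
E
```

```text
10.45 [452.4 -72.2 102.4] yaxis deg 63.75 tilt [-1.e-04  5.e-04 -1.e+00] [-0.66  0.25  0.81  2.18 -0.26  0.8   1.43]
tool delta units [0.868 1.968 0.985] force [-0.5  0.6 -1.7] pos [452.4 -72.  102.4] t 10.5
```

View pics/c15.png

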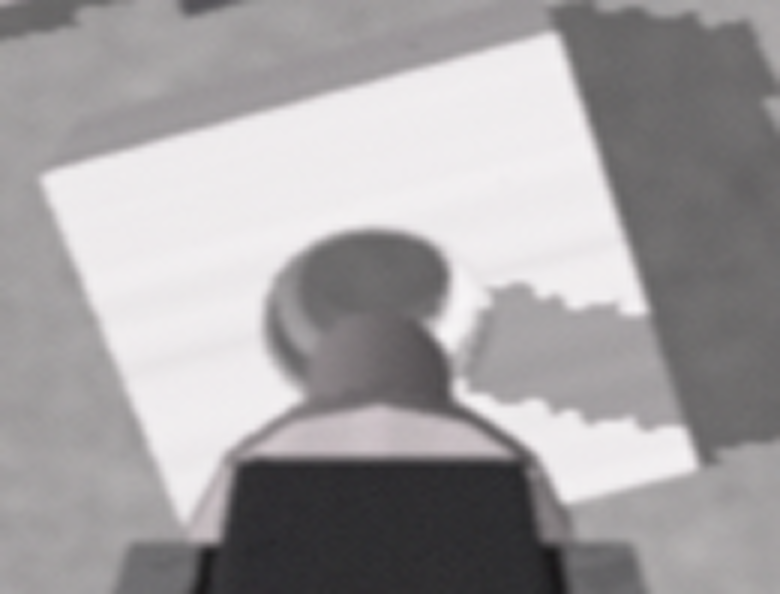

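```bash
python3 fit.py w12 215 160 6 5.4 40 178 697 466 378 310
```

```text
block [450.565 -71.106  28.   ] diag 76.07269944959447
tip rel tool [ 2.407  0.395 58.003]
tip at [450.382 -70.781  44.414] err block-tip tool units [-0.008 -0.005  0.41 ]
```

Request:
carry_out(plan=[{"delta_pos": [0,0,0.25],"gripper": 255,"dr": [0,0,0]},{"delta_pos": [0,0,0.2],"gripper": 255,"dr": [0,0,0]},{"delta_pos": [0,0,0.15],"gripper": 255,"dr": [0,0,0]},{"delta_pos": [0,0,0.1],"gripper": 255,"dr": [0,0,0]},{"delta_pos": [0,0,0],"gripper": 255,"dr": [0,0,0]}])

```text
time: 11.0
tool_pos: [451.4, -73.3, 73.6]
tool_rot: [0.228, 0.974, -0.0, -0.001]
force: [-0.4, -0.1, -2.0]
finger_gap: 0.246
```

```bash
python3 delta.py 452.4 -72.2 64
```

```text
tool delta units [-0.01   0.036  0.239] force [-0.4 -0.1 -2. ] pos [451.4 -73.3  73.6] t 11.0
```

Request:
carry_out(plan=[{"delta_pos": [0,0.02,0.12],"gripper": 255,"dr": [0,0,0]},{"delta_pos": [0,0,0.12],"gripper": 255,"dr": [0,0,0]},{"delta_pos": [0,0,0],"gripper": 255,"dr": [0,0,0]},{"delta_pos": [0,0,0],"gripper": 255,"dr": [0,0,0]}])

```text
time: 11.4
tool_pos: [452.5, -72.6, 64.8]
tool_rot: [0.228, 0.974, -0.0, -0.0]
force: [0.5, 0.0, -1.2]
finger_gap: 0.252
```

```bash
python3 look.py w13; python3 delta.py 494.3 -310.5 148 63.65;  python3 - <<'E'
from h import *
im=cv2.imread('pics/w13.png'); cv2.imwrite('pics/c16.png',cv2.resize(im[160:270,215:345],None,fx=6,fy=5.4,interpolation=cv2.INTER_CUBIC))
im=env.grab_frame('side')[:,:,::-1]; cv2.imwrite('pics/side3.png',im)
cv2.imwrite('pics/c17.png',cv2.resize(im[130:290,180:380],None,fx=4,fy=3.7,interpolation=cv2.INTER_CUBIC))
E
```

```text
11.4 [452.5 -72.6  64.8] yaxis deg 63.67 tilt [-2.e-04 -1.e-04 -1.e+00] [-0.6   0.34  0.76  2.2  -0.35  0.72  1.5 ]
tool delta units [-3.571 -4.868 -2.077] force [-0.1 -0.7 -0.8] pos [452.7 -72.6  64.9] t 11.45
yaw 63.66 dr z units 0.002
```

View pics/c16.png

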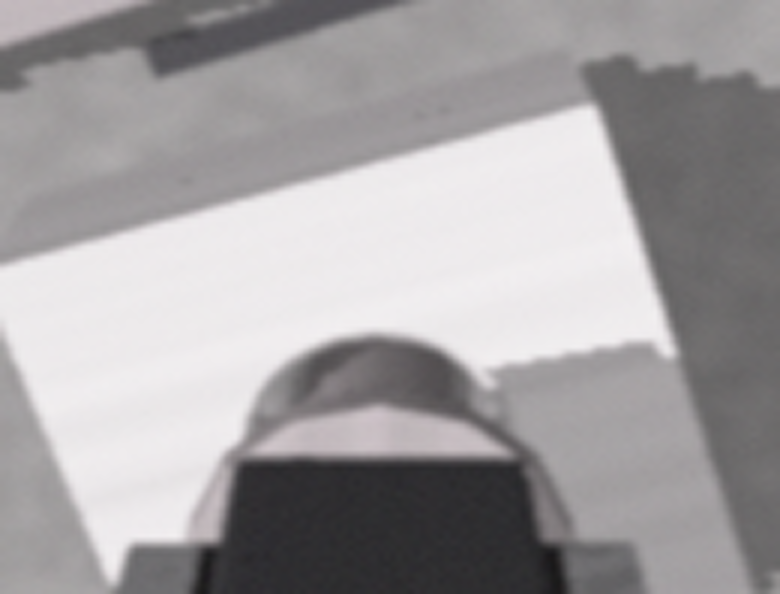

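View pics/c17.png

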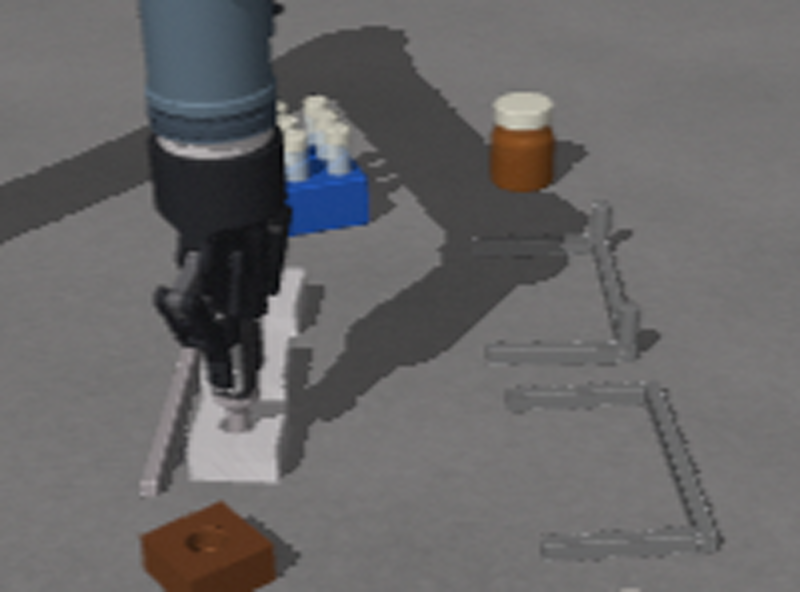

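Request:
carry_out(plan=[{"delta_pos": [0,0,-0.5],"gripper": 255,"dr": [0,0,0]},{"delta_pos": [0,0,-0.8],"gripper": 255,"dr": [0,0,0]},{"delta_pos": [-0.3,-0.41,-0.5],"gripper": 255,"dr": [0,0,0]},{"delta_pos": [-0.6,-0.8,-0.2],"gripper": 255,"dr": [0,0,0]},{"delta_pos": [-0.6,-0.85,0],"gripper": 255,"dr": [0,0,0]},{"delta_pos": [-0.6,-0.85,0],"gripper": 255,"dr": [0,0,0]},{"delta_pos": [-0.6,-0.85,0],"gripper": 255,"dr": [0,0,0]},{"delta_pos": [-0.5,-0.7,0],"gripper": 255,"dr": [0,0,0]},{"delta_pos": [-0.32,-0.4,0],"gripper": 255,"dr": [0,0,0]},{"delta_pos": [0,0,0],"gripper": 255,"dr": [0,0,0]}])

```text
time: 12.5
tool_pos: [492.0, -313.9, 145.6]
tool_rot: [0.23, 0.973, -0.002, 0.001]
force: [-0.3, 0.6, -0.6]
finger_gap: 0.247
```

Request:
carry_out(plan=[{"delta_pos": [0,0,0.3],"gripper": 255,"dr": [0,0,0]},{"delta_pos": [0,0,0.3],"gripper": 255,"dr": [0,0,0]},{"delta_pos": [0,0,0],"gripper": 255,"dr": [0,0,0]},{"delta_pos": [0,0,0],"gripper": 255,"dr": [0,0,0]}])

```text
time: 12.9
tool_pos: [492.1, -307.3, 119.7]
tool_rot: [0.227, 0.974, 0.001, -0.001]
force: [-0.7, -1.1, -1.9]
finger_gap: 0.249
```

```bash
python3 look.py w14; python3 delta.py 492.6 -309.1 66 63.65;  python3 - <<'E'
from h import *
im=cv2.imread('pics/w14.png'); im=np.clip(im.astype(float)*1.6,0,255).astype(np.uint8); cv2.imwrite('pics/c18.png',cv2.resize(im[110:290,190:380],None,fx=4,fy=3.3,interpolation=cv2.INTER_CUBIC))
E
```

```text
12.9 [ 492.1 -307.3  119.7] yaxis deg 63.78 tilt [-0.002   0.0017 -1.    ] [-0.16  0.49  0.81  1.89 -0.44  0.95  1.97]
tool delta units [-0.014 -0.025  1.361] force [-0.6 -0.6 -1.1] pos [ 492.6 -308.   120.4] t 12.95
yaw 63.76 dr z units 0.015
```

View pics/c18.png

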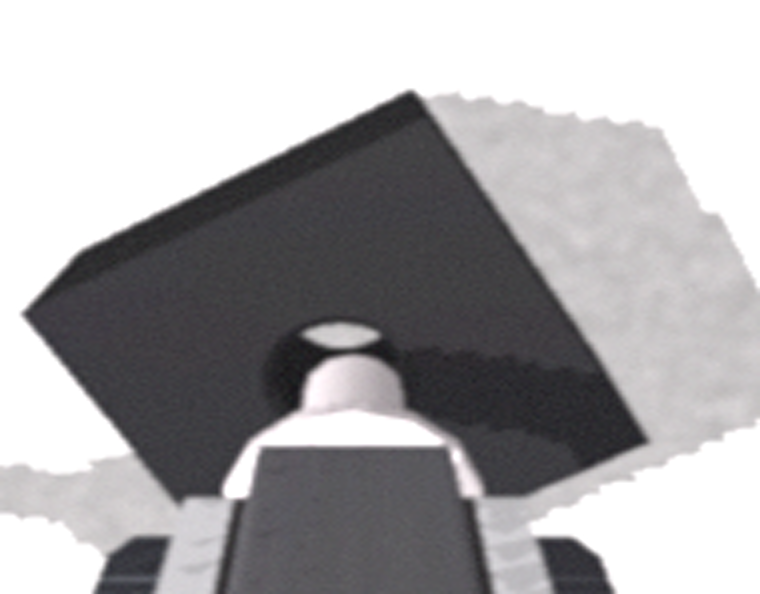

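```bash
sed 's/,28) for/,50) for/' fit.py > fits.py; python3 fits.py w14 190 110 4 3.3 23 313 648 440 353 355; python3 delta.py 492.6 -309.1 66 63.65
```

```text
block [ 490.467 -307.962   50.   ] diag 97.92033074449262
tip rel tool [ 2.309  0.54  58.024]
tip at [ 490.176 -305.736   61.697] err block-tip tool units [-0.032 -0.047  0.292]
tool delta units [-0.014 -0.025  1.361] force [-0.6 -0.6 -1.1] pos [ 492.6 -308.   120.4] t 12.95
yaw 63.76 dr z units 0.015
```

Request:
carry_out(plan=[{"delta_pos": [-0.025,-0.035,0],"gripper": 255,"dr": [0,0,0]},{"delta_pos": [0,0,0.2],"gripper": 255,"dr": [0,0,0]},{"delta_pos": [0,0,0.3],"gripper": 255,"dr": [0,0,0]},{"delta_pos": [0,0,0],"gripper": 255,"dr": [0,0,0]}])

```text
time: 13.35
tool_pos: [491.4, -309.7, 98.7]
tool_rot: [0.228, 0.974, 0.001, -0.002]
force: [-0.7, 0.5, -1.4]
finger_gap: 0.254
```

```bash
python3 delta.py 492.6 -309.1 66 63.65
```

```text
tool delta units [-0.024  0.026  0.816] force [-0.7  0.5 -1.4] pos [ 491.4 -309.7   98.7] t 13.35
yaw 63.68 dr z units 0.004
```

Tip is inside the hole (about 39 mm) with no contact. Continuing down.

Request:
carry_out(plan=[{"delta_pos": [-0.01,0.01,0.3],"gripper": 255,"dr": [0,0,0]},{"delta_pos": [0,0,0.3],"gripper": 255,"dr": [0,0,0]},{"delta_pos": [0,0,0.16],"gripper": 255,"dr": [0,0,0]},{"delta_pos": [0,0,0],"gripper": 255,"dr": [0,0,0]},{"delta_pos": [0,0,0],"gripper": 255,"dr": [0,0,0]}])

```text
time: 13.85
tool_pos: [493.2, -310.9, 70.2]
tool_rot: [0.228, 0.974, -0.0, -0.0]
force: [0.6, 0.1, -1.5]
finger_gap: 0.248
```

```bash
python3 delta.py 492.6 -309.1 66 63.65
```

```text
tool delta units [0.034 0.034 0.105] force [ 0.6  0.1 -1.5] pos [ 493.2 -310.9   70.2] t 13.85
yaw 63.66 dr z units 0.001
```

Request:
carry_out(plan=[{"delta_pos": [0.015,0.015,0.08],"gripper": 255,"dr": [0,0,0]},{"delta_pos": [0,0,0.05],"gripper": 255,"dr": [0,0,0]},{"delta_pos": [0,0,0],"gripper": 255,"dr": [0,0,0]},{"delta_pos": [0,0,0],"gripper": 255,"dr": [0,0,0]}])

```text
time: 14.25
tool_pos: [493.2, -309.9, 65.4]
tool_rot: [0.228, 0.974, 0.0, 0.0]
force: [-0.4, -0.1, -1.2]
finger_gap: 0.251
```

```bash
python3 delta.py 492.6 -309.1 65 63.65
```

```text
tool delta units [0.023 0.012 0.01 ] force [-0.4 -0.1 -1.2] pos [ 493.2 -309.9   65.4] t 14.25
yaw 63.67 dr z units 0.003
```

Request:
carry_out(plan=[{"delta_pos": [0,0,0.04],"gripper": 255,"dr": [0,0,0]},{"delta_pos": [0,0,0],"gripper": 255,"dr": [0,0,0]},{"delta_pos": [0,0,0],"gripper": 120,"dr": [0,0,0]},{"delta_pos": [0,0,0],"gripper": 60,"dr": [0,0,0]},{"delta_pos": [0,0,0],"gripper": 60,"dr": [0,0,0]},{"delta_pos": [0,0,0],"gripper": 60,"dr": [0,0,0]},{"delta_pos": [0,0,0],"gripper": 60,"dr": [0,0,0]}])

```text
time: 14.95
tool_pos: [493.1, -309.9, 63.5]
tool_rot: [0.228, 0.974, -0.0, -0.0]
force: [-0.1, 0.8, -0.1]
finger_gap: 0.761
```

```bash
python3 look.py w15; python3 delta.py 492.6 -309.1 65 63.65
```

```text
14.95 [ 493.1 -309.9   63.5] yaxis deg 63.67 tilt [-2.e-04 -0.e+00 -1.e+00] [-0.11  0.58  0.75  1.91 -0.51  0.85  2.02]
tool delta units [ 0.019  0.014 -0.036] force [ 0.6 -0.8 -0.1] pos [ 493.  -309.9   63.5] t 15.0
yaw 63.67 dr z units 0.003
```

View pics/w15.png

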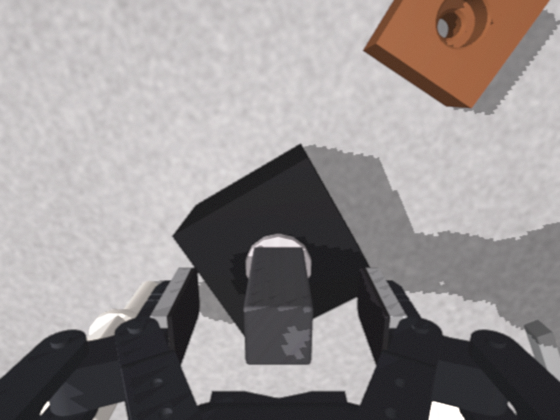

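The gauge is released and centred in the stand (collar ring at (279,250)). I'll lift off, rotate, and go to a view over the docks.

Request:
carry_out(plan=[{"delta_pos": [0,0,-0.4],"gripper": 60,"dr": [0,0,0]},{"delta_pos": [0,0,-0.9],"gripper": 60,"dr": [0,0,0]},{"delta_pos": [0,0,-0.9],"gripper": 60,"dr": [0,0,-0.4]},{"delta_pos": [0,0,-0.9],"gripper": 60,"dr": [0,0,-0.8]},{"delta_pos": [0,0,-0.9],"gripper": 60,"dr": [0,0,-0.8]},{"delta_pos": [0,0,-0.3],"gripper": 0,"dr": [0,0,-0.8]},{"delta_pos": [0,0,0],"gripper": 0,"dr": [0,0,0]}])

```text
time: 15.7
tool_pos: [494.6, -311.6, 239.7]
tool_rot: [0.062, 0.998, -0.001, 0.004]
force: [0.6, -0.6, -0.5]
finger_gap: 1.002
```

```bash
python3 look.py w16; python3 delta.py 690 -10 250 83
```

```text
15.7 [ 494.6 -311.6  239.7] yaxis deg 82.87 tilt [ 0.0069 -0.0022 -1.    ] [-0.2   0.32  0.83  1.79 -0.26  1.14  2.17]
tool delta units [-3.928  8.072 -0.298] force [ 0.3 -0.4 -0.4] pos [ 493.6 -310.6  237.5] t 15.75
yaw 82.78 dr z units -0.032
```

View pics/w16.png

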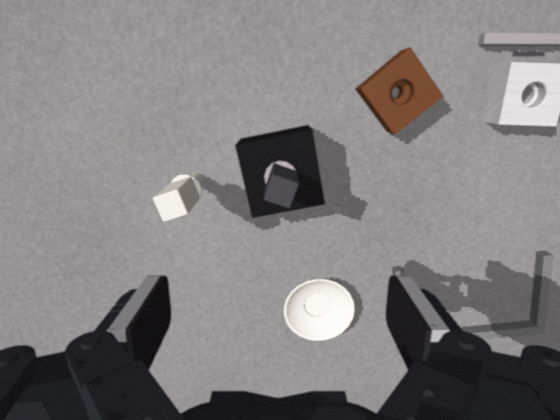

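The gauge stands back in its hole, with its grip at (281,185). Moving on to view the docks.

Request:
carry_out(plan=[{"delta_pos": [-0.44,0.9,0],"gripper": 0,"dr": [0,0,0]},{"delta_pos": [-0.44,0.9,0],"gripper": 0,"dr": [0,0,0]},{"delta_pos": [-0.44,0.9,0],"gripper": 0,"dr": [0,0,0]},{"delta_pos": [-0.44,0.9,0],"gripper": 0,"dr": [0,0,0]},{"delta_pos": [-0.44,0.9,0],"gripper": 0,"dr": [0,0,0]},{"delta_pos": [-0.44,0.9,-0.1],"gripper": 0,"dr": [0,0,0]},{"delta_pos": [-0.44,0.9,-0.1],"gripper": 0,"dr": [0,0,0]},{"delta_pos": [-0.44,0.9,-0.1],"gripper": 0,"dr": [0,0,0]},{"delta_pos": [-0.44,0.9,0],"gripper": 0,"dr": [0,0,0]},{"delta_pos": [0,0,0],"gripper": 0,"dr": [0,0,0]}])

```text
time: 16.75
tool_pos: [692.0, 2.6, 244.5]
tool_rot: [0.057, 0.998, 0.002, -0.001]
force: [-0.4, 1.6, 0.5]
finger_gap: 1.001
```

```bash
python3 look.py w17
```

```text
16.75 [692.    2.6 244.5] yaxis deg 83.52 tilt [-0.0025  0.0042 -1.    ] [-0.54  0.53  0.69  1.49 -0.35  1.25  1.65]
```

View pics/w17.png

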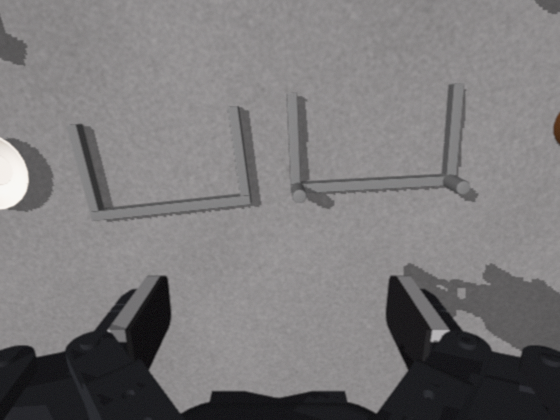

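Run:
```python
from h import *
im=cv2.imread('pics/w17.png'); im=np.clip(im.astype(float)*1.5,0,255).astype(np.uint8); cv2.imwrite('pics/c19.png',cv2.resize(im[70:230,60:270],None,fx=3.8,fy=3.7,interpolation=cv2.INTER_CUBIC)); cv2.imwrite('pics/c20.png',cv2.resize(im[70:230,270:480],None,fx=3.8,fy=3.7,interpolation=cv2.INTER_CUBIC))
```

```text
(no output)
```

View pics/c19.png

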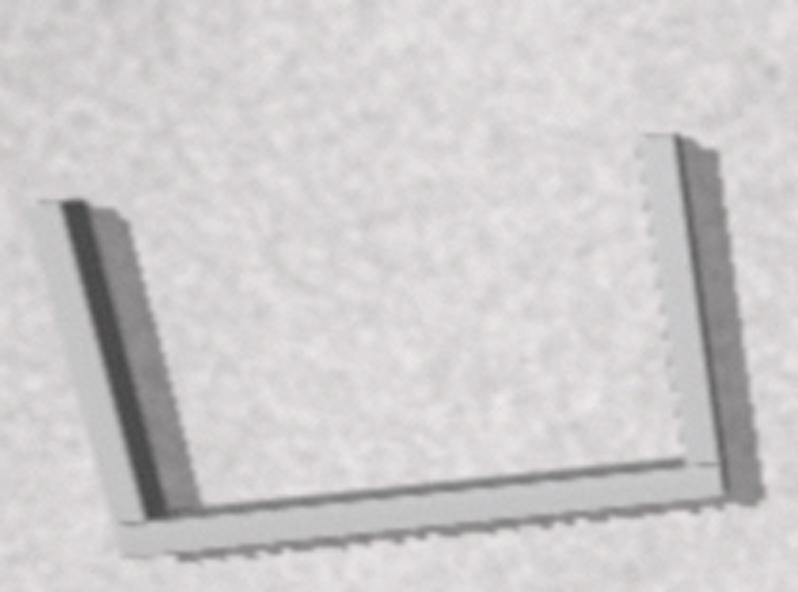

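View pics/c20.png

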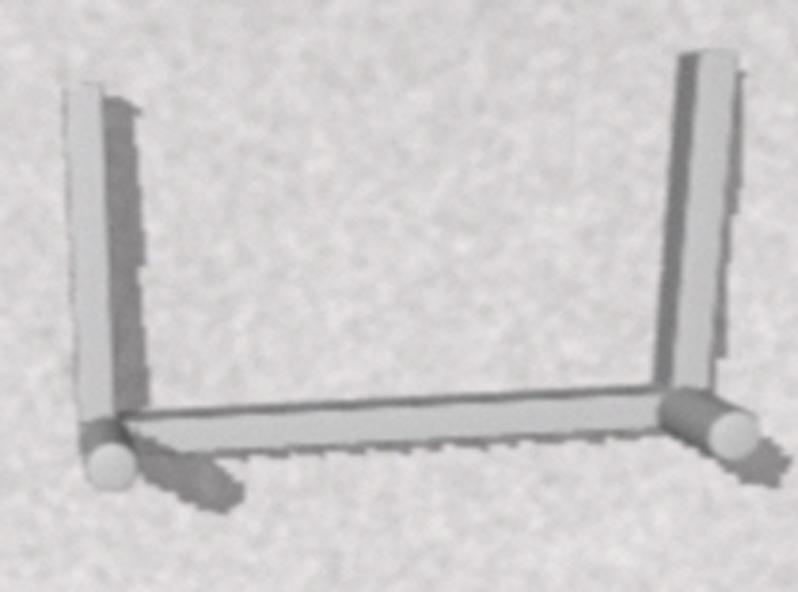

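Run:
```python
from h import *
import json
np.set_printoptions(precision=1,suppress=True)
c=json.load(open('pics/w17.json'))
for nm,ox,P in [('plain',60,[(62,203),(143,520),(687,463),(642,135)]),('post',270,[(102,88),(112,415),(672,388),(697,53)])]:
    w=np.array([ray(c,ox+u/3.8,70+v/3.7,14)[:2] for u,v in P])
    e=np.diff(np.vstack([w,w[:1]]),axis=0)
    print(nm,w.mean(0),w.tolist().__str__()[:0],w.round(1).tolist(),np.hypot(*e.T),np.degrees(np.arctan2(e[:,1],e[:,0])))
```

```text
plain [ 666.1 -112.2]  [[621.9, -187.2], [710.3, -188.8], [710.7, -36.9], [621.5, -35.8]] [ 88.4 151.8  89.3 151.4] [ -1.   89.8 179.3 -89.8]
post [664.9 102.9]  [[617.2, 30.7], [703.9, 25.0], [713.3, 175.8], [625.3, 180.2]] [ 86.9 151.1  88.1 149.7] [ -3.8  86.4 177.1 -93.1]
```

Request:
carry_out(plan=[{"delta_pos": [0,0,0],"gripper": 0,"dr": [0,0,0]},{"delta_pos": [0,0,0],"gripper": 0,"dr": [0,0,0]}])

```text
time: 17.0
tool_pos: [689.0, -10.6, 246.8]
tool_rot: [0.064, 0.998, -0.001, -0.001]
force: [-1.3, 0.1, 0.4]
finger_gap: 0.999
```

```bash
python3 look.py w18
python3 - <<'E'
from h import *
im=cv2.imread('pics/w18.png'); im=np.clip(im.astype(float)*1.5,0,255).astype(np.uint8); cv2.imwrite('pics/c19.png',cv2.resize(im[70:230,60:270],None,fx=3.8,fy=3.7,interpolation=cv2.INTER_CUBIC)); cv2.imwrite('pics/c20.png',cv2.resize(im[70:230,270:480],None,fx=3.8,fy=3.7,interpolation=cv2.INTER_CUBIC))
E
```

```text
17.0 [689.  -10.6 246.8] yaxis deg 82.68 tilt [-0.0021 -0.0015 -1.    ] [-0.54  0.52  0.7   1.5  -0.35  1.25  1.65]
```

View pics/c19.png

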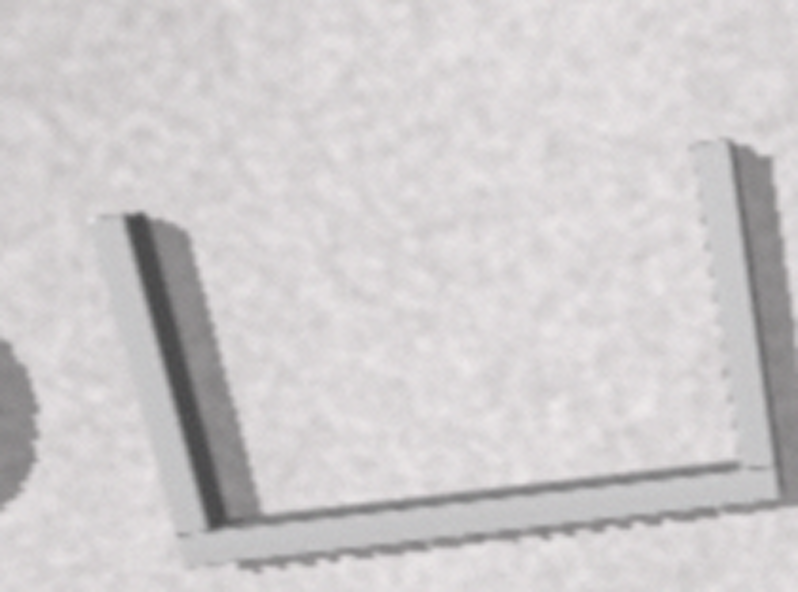

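View pics/c20.png

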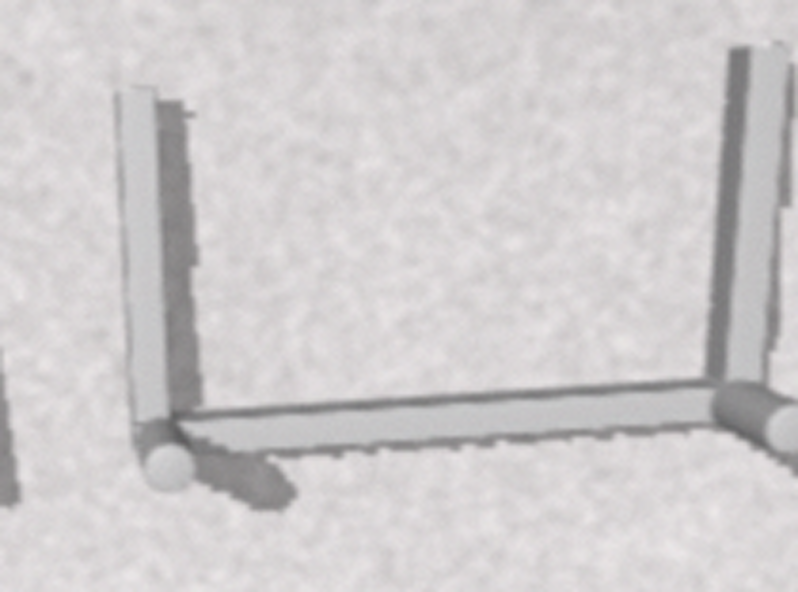

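Run:
```python
from h import *
import json
np.set_printoptions(precision=1,suppress=True)
c=json.load(open('pics/w18.json'))
for nm,ox,P in [('plain',60,[(125,215),(207,530),(740,466),(697,143)]),('post',270,[(155,90),(166,417),(727,384),(751,47)])]:
    w=np.array([ray(c,ox+u/3.8,70+v/3.7,14)[:2] for u,v in P])
    e=np.diff(np.vstack([w,w[:1]]),axis=0)
    print(nm,w.mean(0),w.round(1).tolist(),np.hypot(*e.T),np.degrees(np.arctan2(e[:,1],e[:,0])))
c=env.calibration('scene')
for nm,P in [('plain',[(88,157),(20,225),(172,315),(236,236)]),('post',[(296,260),(230,325),(390,430),(455,353)])]:
    w=np.array([ray(c,180+u/2.8,160+v/2.8,14)[:2] for u,v in P]); print('scene',nm,w)
```

```text
plain [ 666.1 -112.3] [[621.4, -187.1], [710.7, -188.5], [710.6, -37.7], [621.8, -35.9]] [ 89.3 150.7  88.8 151.2] [ -0.9  90.  178.8 -90.2]
post [665.1 103.1] [[616.9, 30.7], [704.2, 24.9], [714.0, 176.2], [625.3, 180.7]] [ 87.6 151.7  88.9 150.2] [ -3.8  86.3 177.1 -93.2]
scene plain [[ 630.2 -184.3]
 [ 721.8 -189.7]
 [ 726.2  -25.3]
 [ 631.3  -23.6]]
scene post [[624.8  33.5]
 [708.5  20.9]
 [721.2 179.6]
 [632.9 190.7]]
```

```bash
python3 - <<'E'
from h import *
import json
for n,a,b in [('w7',(43,172),(580,27)),('w10',(10,203),(520,35)),('w12',(40,178),(558,32))]:
    c=json.load(open(f'pics/{n}.json')); A=ray(c,215+a[0]/6,160+a[1]/5.4,28);B=ray(c,215+b[0]/6,160+b[1]/5.4,28); d=B-A; print(n,np.hypot(*d[:2]),np.degrees(np.arctan2(d[1],d[0])))
E
python3 delta.py 450.6 -71.1 120 -8.5
```

```text
w7 53.99633148414426 80.61987838416323
w10 54.07561509659817 84.21974058191817
w12 54.33896470291866 81.47789188169968
tool delta units [ 5.719 -2.254  3.191] force [ 0.2 -0.1  0.2] pos [689.1 -10.7 247.3] t 17.05
yaw 82.67 dr z units 13.26
```

Request:
carry_out(plan=[{"delta_pos": [0.82,-0.32,0.4],"gripper": 0,"dr": [0,0,0]},{"delta_pos": [0.82,-0.32,0.4],"gripper": 0,"dr": [0,0,0]},{"delta_pos": [0.82,-0.32,0.4],"gripper": 0,"dr": [0,0,0]},{"delta_pos": [0.82,-0.32,0.4],"gripper": 0,"dr": [0,0,0]},{"delta_pos": [0.82,-0.32,0.4],"gripper": 0,"dr": [0,0,0]},{"delta_pos": [0.82,-0.32,0.4],"gripper": 0,"dr": [0,0,0]},{"delta_pos": [0.82,-0.32,0.4],"gripper": 0,"dr": [0,0,0]},{"delta_pos": [0,0,0],"gripper": 0,"dr": [0,0,0.95]},{"delta_pos": [0,0,0],"gripper": 0,"dr": [0,0,0.95]},{"delta_pos": [0,0,0],"gripper": 0,"dr": [0,0,0.95]}])

```text
time: 18.05
tool_pos: [450.0, -69.9, 135.6]
tool_rot: [0.235, 0.972, 0.001, -0.0]
force: [0.2, 0.1, -0.1]
finger_gap: 0.999
```

Request:
carry_out(plan=[{"delta_pos": [0,0,0],"gripper": 30,"dr": [0,0,0.95]},{"delta_pos": [0,0,0],"gripper": 30,"dr": [0,0,0.95]},{"delta_pos": [0,0,0],"gripper": 30,"dr": [0,0,0.95]},{"delta_pos": [0,0,0],"gripper": 30,"dr": [0,0,0.95]},{"delta_pos": [0,0,0],"gripper": 30,"dr": [0,0,0.95]},{"delta_pos": [0,0,0],"gripper": 30,"dr": [0,0,0.95]},{"delta_pos": [0,0,0],"gripper": 30,"dr": [0,0,0.95]},{"delta_pos": [0,0,0],"gripper": 30,"dr": [0,0,0.95]},{"delta_pos": [0,0,0],"gripper": 30,"dr": [0,0,0.95]},{"delta_pos": [0,0,0],"gripper": 30,"dr": [0,0,0.95]}])

```text
time: 19.05
tool_pos: [450.5, -69.8, 135.8]
tool_rot: [0.722, 0.692, 0.0, -0.0]
force: [-0.3, -0.6, 0.0]
finger_gap: 0.88
```

Request:
carry_out(plan=[{"delta_pos": [0,0,0],"gripper": 30,"dr": [0,0,0.9]},{"delta_pos": [0,0,0],"gripper": 30,"dr": [0,0,0]},{"delta_pos": [0,0,0],"gripper": 30,"dr": [0,0,0]}])

```text
time: 19.35
tool_pos: [450.8, -69.3, 135.7]
tool_rot: [0.756, 0.655, 0.0, -0.0]
force: [-0.2, -0.0, 0.1]
finger_gap: 0.883
```

```bash
python3 look.py w19; python3 delta.py 450.6 -71.1 50 -8.5
```

```text
19.35 [450.8 -69.3 135.7] yaxis deg -8.18 tilt [-0.e+00  6.e-04 -1.e+00] [-0.9   0.22  1.06  2.17 -0.25  0.88  0.17]
tool delta units [-5.100e-02 -2.000e-03  2.143e+00] force [-0.1 -0.7  0.9] pos [451.  -69.1 135.7] t 19.4
yaw -8.17 dr z units 0.048
```

View pics/w19.png

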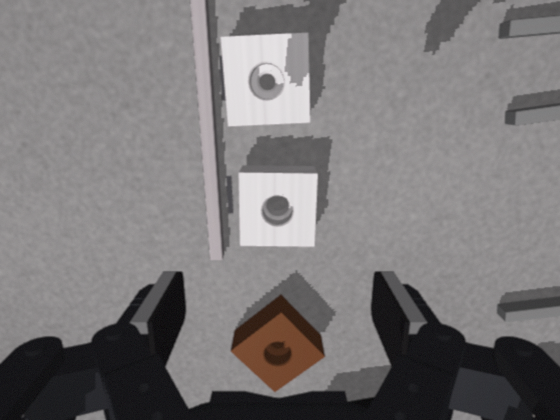

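```bash
python3 blocks.py w19
```

```text
[449.3 -71.4] [54.  55.2] ang 81.9 px (238, 173, 80, 74)
[454.9  15.4] [54.7 54.9] ang 84.3 px (220, 34, 91, 93)
[409.8 -17.6] [170.2   7.8] ang 82.8 px (191, 0, 30, 260)
```

Request:
carry_out(plan=[{"delta_pos": [-0.05,-0.01,0.6],"gripper": 30,"dr": [0,0,0.04]},{"delta_pos": [0,0,0.8],"gripper": 30,"dr": [0,0,0]},{"delta_pos": [0,0,0.8],"gripper": 30,"dr": [0,0,0]},{"delta_pos": [0,0,0.5],"gripper": 30,"dr": [0,0,0]},{"delta_pos": [0,0,0.15],"gripper": 30,"dr": [0,0,0]},{"delta_pos": [0,0,0],"gripper": 30,"dr": [0,0,0]},{"delta_pos": [0,0,0],"gripper": 30,"dr": [0,0,0]}])

```text
time: 20.1
tool_pos: [451.6, -70.8, 22.6]
tool_rot: [0.757, 0.653, 0.001, 0.001]
force: [-0.0, -0.1, 0.3]
finger_gap: 0.883
```

```bash
python3 look.py w20; python3 delta.py 450 -71.3 15 -8.5
```

```text
20.1 [451.6 -70.8  22.6] yaxis deg -8.45 tilt [ 0.0018  0.     -1.    ] [-0.65  0.47  0.82  2.22 -0.57  0.66  0.43]
tool delta units [-0.022 -0.045  0.195] force [-0.2  0.2  0.2] pos [451.9 -70.7  22.8] t 20.15
yaw -8.45 dr z units 0.007
```

View pics/w20.png

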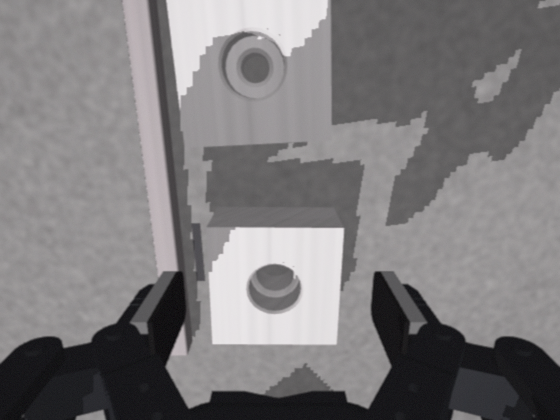

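Request:
carry_out(plan=[{"delta_pos": [-0.02,-0.03,0.15],"gripper": 30,"dr": [0,0,0]},{"delta_pos": [0,0,0],"gripper": 70,"dr": [0,0,0]},{"delta_pos": [0,0,0],"gripper": 110,"dr": [0,0,0]},{"delta_pos": [0,0,0],"gripper": 255,"dr": [0,0,0]},{"delta_pos": [0,0,0],"gripper": 255,"dr": [0,0,0]},{"delta_pos": [0,0,0],"gripper": 255,"dr": [0,0,0]}])

```text
time: 20.75
tool_pos: [449.6, -71.0, 16.4]
tool_rot: [0.757, 0.653, 0.0, -0.0]
force: [-1.3, -0.2, 5.6]
finger_gap: 0.612
```

```bash
python3 look.py w21; python3 delta.py 570 -153 16 -8.5
```

```text
20.75 [449.6 -71.   16.4] yaxis deg -8.46 tilt [ 2.0e-04  1.1e-03 -1.0e+00] [-0.64  0.48  0.8   2.22 -0.58  0.65  0.44]
tool delta units [-1.586  3.28   0.008] force [-1.5  1.3  6.6] pos [449.6 -71.   16.4] t 20.8
yaw -8.45 dr z units 0.007
```

View pics/w21.png

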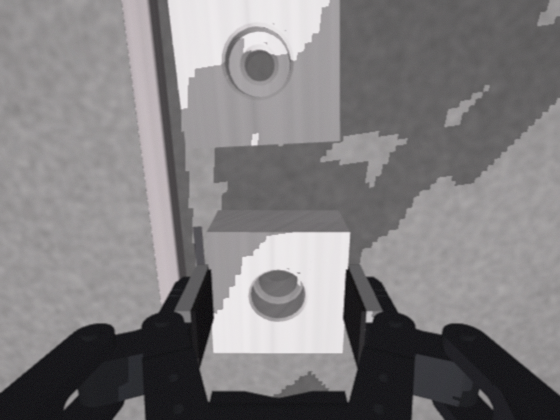

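Request:
carry_out(plan=[{"delta_pos": [-0.2,0.4,0],"gripper": 255,"dr": [0,0,0]},{"delta_pos": [-0.35,0.7,0],"gripper": 255,"dr": [0,0,0]},{"delta_pos": [-0.35,0.73,0],"gripper": 255,"dr": [0,0,0]},{"delta_pos": [-0.35,0.75,0],"gripper": 255,"dr": [0,0,0]},{"delta_pos": [-0.34,0.7,0],"gripper": 255,"dr": [0,0,0]},{"delta_pos": [0,0,0],"gripper": 255,"dr": [0,0,-0.6]},{"delta_pos": [0,0,0],"gripper": 255,"dr": [0,0,-0.55]},{"delta_pos": [0,0,0],"gripper": 255,"dr": [0,0,0]}])

```text
time: 21.6
tool_pos: [571.3, -154.2, 16.5]
tool_rot: [0.711, 0.704, 0.001, 0.001]
force: [1.8, -0.6, 1.6]
finger_gap: 0.604
```

```bash
python3 look.py w22; python3 delta.py 660 -153 16 -0.5
```

```text
21.6 [ 571.3 -154.2   16.5] yaxis deg -0.55 tilt [ 0.0029 -0.0013 -1.    ] [-0.37  0.67  0.71  1.9  -0.6   0.79  0.66]
tool delta units [0.052 2.222 0.019] force [ 1.2 -0.8  2.3] pos [ 571.1 -154.1   16.5] t 21.65
yaw -0.62 dr z units -0.018
```

View pics/w22.png

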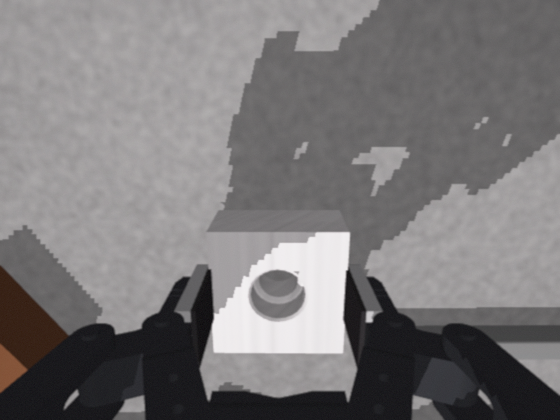

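Run:
```python
from h import *
import json
np.set_printoptions(precision=1,suppress=True)
c=json.load(open('pics/w22.json'))
w=np.array([ray(c,u,v,28) for u,v in [(207,232),(350,232),(343,352),(213,352)]]); print(w,w.mean(0))
for p in [(621.5,-187.2,14),(640,-187.2,14),(640,-197.2,14),(621.5,-187.2,0),(640,-187.2,0)]: print(p,proj(c,p))
```

```text
[[ 544.3 -127.2   28. ]
 [ 598.3 -127.8   28. ]
 [ 598.  -181.7   28. ]
 [ 543.3 -181.1   28. ]] [ 571.  -154.4   28. ]
(621.5, -187.2, 14) [388.3 341.4]
(640, -187.2, 14) [428.4 341.1]
(640, -197.2, 14) [426.  359.1]
(621.5, -187.2, 0) [380.2 323.5]
(640, -187.2, 0) [417.4 323.2]
```

Request:
carry_out(plan=[{"delta_pos": [0.03,0.4,0],"gripper": 255,"dr": [0,0,0]},{"delta_pos": [0,0.6,0],"gripper": 255,"dr": [0,0,0]},{"delta_pos": [0,0.6,0],"gripper": 255,"dr": [0,0,0]},{"delta_pos": [0,0.4,0],"gripper": 255,"dr": [0,0,0]},{"delta_pos": [0,0.2,0],"gripper": 255,"dr": [0,0,0]},{"delta_pos": [0,0,0],"gripper": 255,"dr": [0,0,0]},{"delta_pos": [0,0,0],"gripper": 255,"dr": [0,0,0]}])

```text
time: 22.35
tool_pos: [657.3, -153.1, 16.4]
tool_rot: [0.711, 0.703, -0.0, -0.0]
force: [-1.2, -0.0, 4.8]
finger_gap: 0.612
```

```bash
python3 look.py w23; python3 delta.py 660 -153 16 -0.5
```

```text
22.35 [ 657.3 -153.1   16.4] yaxis deg -0.6 tilt [-1.3e-03  1.0e-04 -1.0e+00] [-0.33  0.79  0.69  1.68 -0.62  0.9   0.6 ]
tool delta units [0.001 0.067 0.01 ] force [-0.6  0.3  5.8] pos [ 657.3 -153.    16.4] t 22.4
yaw -0.6 dr z units -0.015
```

View pics/w23.png

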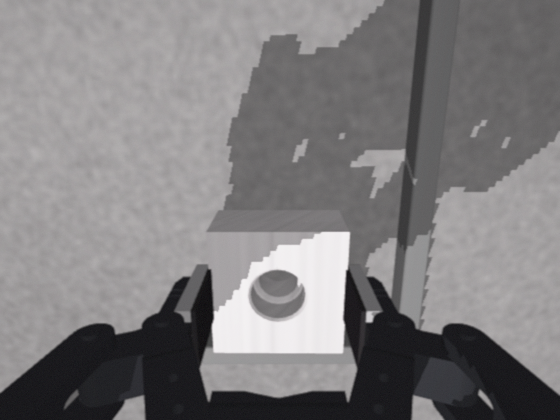

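Request:
carry_out(plan=[{"delta_pos": [0,0,0],"gripper": 150,"dr": [0,0,0]},{"delta_pos": [0,0,0],"gripper": 70,"dr": [0,0,0]},{"delta_pos": [0,0,0],"gripper": 70,"dr": [0,0,0]},{"delta_pos": [0,0,0],"gripper": 70,"dr": [0,0,0]}])

```text
time: 22.8
tool_pos: [657.3, -152.3, 15.1]
tool_rot: [0.71, 0.704, -0.0, -0.001]
force: [-0.7, -0.1, 1.5]
finger_gap: 0.729
```

Request:
carry_out(plan=[{"delta_pos": [0,0,-0.4],"gripper": 70,"dr": [0,0,0]},{"delta_pos": [0,0,-0.9],"gripper": 70,"dr": [0,0,0]},{"delta_pos": [0,0,-0.9],"gripper": 30,"dr": [0,0,0]},{"delta_pos": [0,0,-0.3],"gripper": 30,"dr": [0,0,0]},{"delta_pos": [0.4,-0.3,0],"gripper": 30,"dr": [0,0,0]},{"delta_pos": [0.8,-0.6,0],"gripper": 30,"dr": [0,0,0]},{"delta_pos": [0.8,-0.6,0],"gripper": 30,"dr": [0,0,0]},{"delta_pos": [0.8,-0.6,0],"gripper": 30,"dr": [0,0,0]},{"delta_pos": [0.8,-0.6,0],"gripper": 30,"dr": [0,0,0]},{"delta_pos": [0.8,-0.6,0],"gripper": 30,"dr": [0,0,0]}])

```text
time: 23.8
tool_pos: [526.2, 25.5, 115.8]
tool_rot: [0.711, 0.704, 0.0, -0.0]
force: [0.8, 0.8, 0.7]
finger_gap: 0.883
```

Request:
carry_out(plan=[{"delta_pos": [0.8,-0.6,0],"gripper": 30,"dr": [0,0,0]},{"delta_pos": [0.8,-0.6,0],"gripper": 30,"dr": [0,0,0]},{"delta_pos": [0.4,-0.3,0],"gripper": 30,"dr": [0,0,0.64]},{"delta_pos": [0,0,0],"gripper": 30,"dr": [0,0,0.64]},{"delta_pos": [0,0,0],"gripper": 30,"dr": [0,0,0]},{"delta_pos": [0,0,0],"gripper": 30,"dr": [0,0,0]}])

```text
time: 24.4
tool_pos: [468.4, 104.6, 115.9]
tool_rot: [0.762, 0.648, 0.0, 0.0]
force: [0.0, 0.1, -0.7]
finger_gap: 0.879
```

```bash
python3 look.py w24; python3 delta.py 466.9 106.4 16 -9.4; python3 blocks.py w24
```

```text
24.4 [468.4 104.6 115.9] yaxis deg -9.29 tilt [ 5.e-04  1.e-04 -1.e+00] [-1.13  0.31  0.94  2.13 -0.34  0.85 -0.15]
tool delta units [ 0.045 -0.052  2.499] force [-0.5  0.5  0.4] pos [468.6 104.3 115.9] t 24.45
yaw -9.35 dr z units 0.008
[455.   15.1] [54.8 55. ] ang 84.5 px (240, 300, 80, 68)
[466.3 106. ] [54.3 54.9] ang 80.8 px (232, 174, 86, 80)
[420.6  66.1] [185.7   7.8] ang 82.9 px (201, 144, 33, 245)
```

View pics/w24.png

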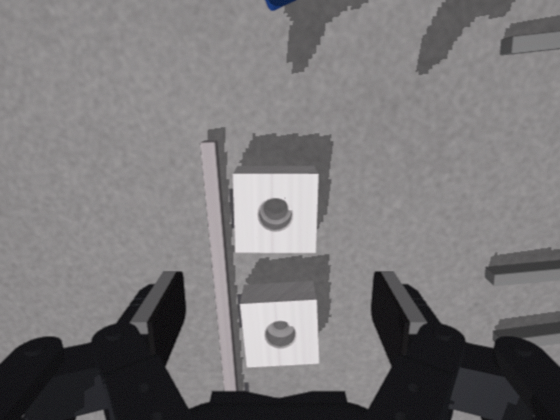

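Request:
carry_out(plan=[{"delta_pos": [0.04,-0.05,0.5],"gripper": 30,"dr": [0,0,0]},{"delta_pos": [0,0,0.8],"gripper": 30,"dr": [0,0,0]},{"delta_pos": [0,0,0.7],"gripper": 30,"dr": [0,0,0]},{"delta_pos": [0,0,0.35],"gripper": 30,"dr": [0,0,0]},{"delta_pos": [0,0,0.1],"gripper": 30,"dr": [0,0,0]},{"delta_pos": [0,0,0],"gripper": 30,"dr": [0,0,0]}])

```text
time: 25.05
tool_pos: [466.7, 105.8, 17.4]
tool_rot: [0.763, 0.647, -0.0, 0.0]
force: [0.0, 0.5, 0.6]
finger_gap: 0.886
```

```bash
python3 delta.py 466.6 106.2 16 -9.4
```

```text
tool delta units [ 0.008 -0.004  0.036] force [0.  0.5 0.6] pos [466.7 105.8  17.4] t 25.05
yaw -9.41 dr z units -0.002
```

Request:
carry_out(plan=[{"delta_pos": [0,0,0.03],"gripper": 70,"dr": [0,0,0]},{"delta_pos": [0,0,0],"gripper": 110,"dr": [0,0,0]},{"delta_pos": [0,0,0],"gripper": 255,"dr": [0,0,0]},{"delta_pos": [0,0,0],"gripper": 255,"dr": [0,0,0]},{"delta_pos": [0,0,0],"gripper": 255,"dr": [0,0,0]}])

```text
time: 25.55
tool_pos: [467.8, 106.9, 17.8]
tool_rot: [0.762, 0.647, 0.001, 0.0]
force: [-0.2, -0.1, 6.3]
finger_gap: 0.607
```

```bash
python3 delta.py 548 40 16 -9.4
```

```text
tool delta units [-1.325  2.25   0.047] force [-0.2 -0.1  6.3] pos [467.8 106.9  17.8] t 25.55
yaw -9.36 dr z units 0.006
```

Request:
carry_out(plan=[{"delta_pos": [0,0.4,0],"gripper": 255,"dr": [0,0,0]},{"delta_pos": [0,0.8,0],"gripper": 255,"dr": [0,0,0]},{"delta_pos": [0,0.83,0],"gripper": 255,"dr": [0,0,0]},{"delta_pos": [-0.6,0.1,0],"gripper": 255,"dr": [0,0,0]},{"delta_pos": [-0.8,0.13,0],"gripper": 255,"dr": [0,0,0]},{"delta_pos": [-0.8,0.13,0],"gripper": 255,"dr": [0,0,0]},{"delta_pos": [-0.8,0.13,0],"gripper": 255,"dr": [0,0,0]},{"delta_pos": [-0.7,0.13,0],"gripper": 255,"dr": [0,0,-0.3]},{"delta_pos": [-0.3,0.05,0],"gripper": 255,"dr": [0,0,-0.6]},{"delta_pos": [0,0,0],"gripper": 255,"dr": [0,0,-0.4]}])

```text
time: 26.55
tool_pos: [548.3, -72.2, 17.8]
tool_rot: [0.71, 0.704, 0.0, 0.002]
force: [-0.6, -1.6, 3.8]
finger_gap: 0.608
```

Request:
carry_out(plan=[{"delta_pos": [0,0,0],"gripper": 255,"dr": [0,0,0]}])

```text
time: 26.65
tool_pos: [548.5, -70.9, 17.8]
tool_rot: [0.71, 0.704, 0.0, 0.002]
force: [-0.0, -3.2, 4.3]
finger_gap: 0.611
```

```bash
python3 look.py w25; python3 delta.py 548 -71 16 -0.5
```

```text
26.65 [548.5 -70.9  17.8] yaxis deg -0.5 tilt [ 0.0027 -0.0019 -1.    ] [-0.51  0.6   0.69  2.   -0.56  0.74  0.51]
tool delta units [-0.008 -0.014  0.044] force [-0.6 -3.8  6.3] pos [548.6 -70.7  17.8] t 26.7
yaw -0.51 dr z units -0.001
```

View pics/w25.png

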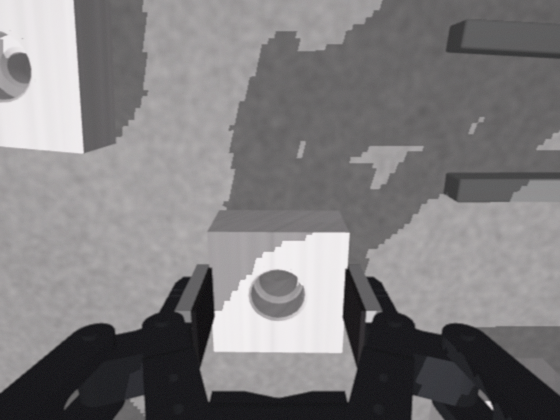

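Request:
carry_out(plan=[{"delta_pos": [0,0.4,0],"gripper": 255,"dr": [0,0,0]},{"delta_pos": [0,0.65,0],"gripper": 255,"dr": [0,0,0]},{"delta_pos": [0,0.65,0],"gripper": 255,"dr": [0,0,0]},{"delta_pos": [0,0.55,0],"gripper": 255,"dr": [0,0,0]},{"delta_pos": [0,0.35,0],"gripper": 255,"dr": [0,0,0]},{"delta_pos": [0,0.15,0],"gripper": 255,"dr": [0,0,0]},{"delta_pos": [0,0,0],"gripper": 255,"dr": [0,0,0]},{"delta_pos": [0,0,0],"gripper": 255,"dr": [0,0,0]}])

```text
time: 27.5
tool_pos: [657.0, -68.3, 17.7]
tool_rot: [0.709, 0.705, -0.0, -0.001]
force: [-3.2, -0.0, 8.1]
finger_gap: 0.608
```

```bash
python3 look.py w26; python3 delta.py 658 -71 16 -0.5
```

```text
27.5 [657.  -68.3  17.7] yaxis deg -0.39 tilt [-0.0024  0.0015 -1.    ] [-0.44  0.76  0.66  1.72 -0.58  0.88  0.46]
tool delta units [-0.067  0.027  0.042] force [-2.3  0.1  8.7] pos [657.  -68.3  17.7] t 27.55
yaw -0.39 dr z units 0.016
```

View pics/w26.png

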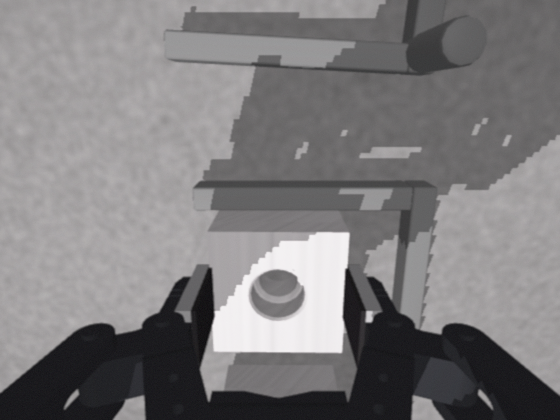

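Request:
carry_out(plan=[{"delta_pos": [0,0,0],"gripper": 150,"dr": [0,0,0]},{"delta_pos": [0,0,0],"gripper": 70,"dr": [0,0,0]},{"delta_pos": [0,0,0],"gripper": 70,"dr": [0,0,0]},{"delta_pos": [0,0,0],"gripper": 70,"dr": [0,0,0]},{"delta_pos": [0,0,-0.4],"gripper": 70,"dr": [0,0,0]},{"delta_pos": [0,0,-0.9],"gripper": 70,"dr": [0,0,0]},{"delta_pos": [0,0,-0.9],"gripper": 30,"dr": [0,0,0]},{"delta_pos": [0,0,-0.3],"gripper": 30,"dr": [0,0,0]},{"delta_pos": [0.17,-0.4,0],"gripper": 30,"dr": [0,0,0]},{"delta_pos": [0.34,-0.84,0],"gripper": 30,"dr": [0,0,0]}])

```text
time: 28.55
tool_pos: [610.5, -49.9, 118.5]
tool_rot: [0.71, 0.704, 0.001, 0.003]
force: [-0.8, 0.8, 1.3]
finger_gap: 0.88
```

Request:
carry_out(plan=[{"delta_pos": [0.34,-0.84,0],"gripper": 30,"dr": [0,0,0]},{"delta_pos": [0.34,-0.84,0],"gripper": 30,"dr": [0,0,0]},{"delta_pos": [0.34,-0.84,0],"gripper": 30,"dr": [0,0,0]},{"delta_pos": [0.34,-0.84,0],"gripper": 30,"dr": [0,0,0]},{"delta_pos": [0.18,-0.46,0],"gripper": 30,"dr": [0,0,0.77]},{"delta_pos": [0,0,0],"gripper": 30,"dr": [0,0,0]},{"delta_pos": [0,0,0],"gripper": 30,"dr": [0,0,0]},{"delta_pos": [0,0,0],"gripper": 30,"dr": [0,0,0]}])

```text
time: 29.35
tool_pos: [457.5, 13.6, 117.2]
tool_rot: [0.741, 0.671, 0.001, 0.001]
force: [1.0, 0.0, 0.1]
finger_gap: 0.884
```

```bash
python3 look.py w27; python3 delta.py 455 15.3 16 -5.7; python3 blocks.py w27
```

```text
29.35 [457.5  13.6 117.2] yaxis deg -5.69 tilt [ 2.5e-03 -3.0e-04 -1.0e+00] [-0.95  0.24  0.92  2.18 -0.26  0.83  0.03]
tool delta units [ 0.042 -0.072  2.527] force [-0.5 -0.   0.6] pos [457.5  13.4 117.1] t 29.4
yaw -5.72 dr z units -0.003
[641.3 -68.6] [54.  22.8] ang 89.9 px (528, 267, 32, 68)
[455.   15.2] [54.5 54.9] ang 84.3 px (232, 173, 85, 80)
[414.9  23.8] [241.2   7.9] ang 82.8 px (200, 0, 21, 362)
```

View pics/w27.png

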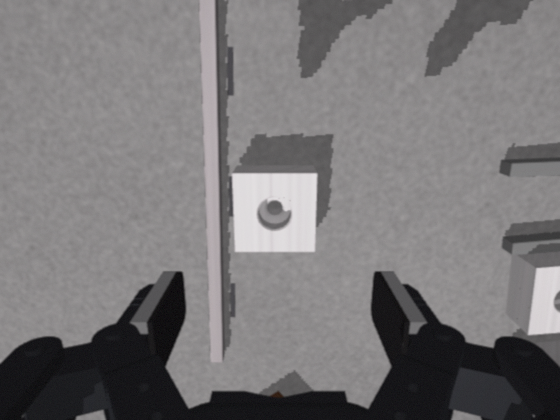

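Request:
carry_out(plan=[{"delta_pos": [0.04,-0.06,0.5],"gripper": 30,"dr": [0,0,0]},{"delta_pos": [0,0,0.8],"gripper": 30,"dr": [0,0,0]},{"delta_pos": [0,0,0.7],"gripper": 30,"dr": [0,0,0]},{"delta_pos": [0,0,0.38],"gripper": 30,"dr": [0,0,0]},{"delta_pos": [0,0,0.1],"gripper": 30,"dr": [0,0,0]},{"delta_pos": [0,0,0],"gripper": 30,"dr": [0,0,0]}])

```text
time: 30.0
tool_pos: [454.1, 15.0, 16.9]
tool_rot: [0.742, 0.671, -0.001, 0.0]
force: [-0.0, -0.1, 0.4]
finger_gap: 0.878
```

```bash
python3 delta.py 455 15.2 16 -5.7
```

```text
tool delta units [0.007 0.023 0.023] force [-0.  -0.1  0.4] pos [454.1  15.   16.9] t 30.0
yaw -5.75 dr z units -0.007
```

Request:
carry_out(plan=[{"delta_pos": [0,0.02,0.02],"gripper": 70,"dr": [0,0,0]},{"delta_pos": [0,0,0],"gripper": 110,"dr": [0,0,0]},{"delta_pos": [0,0,0],"gripper": 255,"dr": [0,0,0]},{"delta_pos": [0,0,0],"gripper": 255,"dr": [0,0,0]},{"delta_pos": [0,0,0],"gripper": 255,"dr": [0,0,0]}])

```text
time: 30.5
tool_pos: [456.0, 15.7, 17.8]
tool_rot: [0.741, 0.671, 0.001, 0.001]
force: [0.1, -0.7, 6.4]
finger_gap: 0.609
```

```bash
python3 delta.py 550 110 16 -3.5
```

```text
tool delta units [2.579 2.105 0.055] force [ 0.1 -0.7  6.4] pos [456.   15.7  17.8] t 30.5
yaw -5.71 dr z units -0.322
```

Request:
carry_out(plan=[{"delta_pos": [0.3,0.4,0],"gripper": 255,"dr": [0,0,0]},{"delta_pos": [0.5,0.55,0],"gripper": 255,"dr": [0,0,0]},{"delta_pos": [0.65,0.5,0],"gripper": 255,"dr": [0,0,0]},{"delta_pos": [0.65,0.4,0],"gripper": 255,"dr": [0,0,0]},{"delta_pos": [0.48,0.26,0],"gripper": 255,"dr": [0,0,0]},{"delta_pos": [0,0,0],"gripper": 255,"dr": [0,0,-0.32]},{"delta_pos": [0,0,0],"gripper": 255,"dr": [0,0,0]},{"delta_pos": [0,0,0],"gripper": 255,"dr": [0,0,0]}])

```text
time: 31.3
tool_pos: [550.5, 111.6, 17.9]
tool_rot: [0.728, 0.685, 0.002, 0.0]
force: [1.8, 3.3, 5.6]
finger_gap: 0.608
```

```bash
python3 look.py w28; python3 delta.py 657 103.5 16 -3.5
```

```text
31.3 [550.5 111.6  17.9] yaxis deg -3.52 tilt [ 0.0039  0.0023 -1.    ] [-0.83  0.6   0.68  1.98 -0.56  0.75  0.12]
tool delta units [-0.031  2.672  0.058] force [1.6 3.3 5.7] pos [550.4 111.3  17.9] t 31.35
yaw -3.54 dr z units -0.006
```

View pics/w28.png

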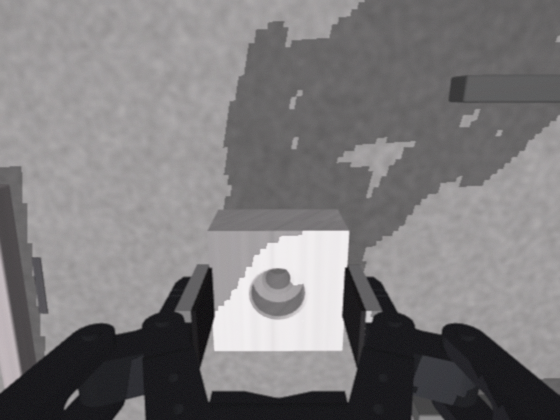

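Request:
carry_out(plan=[{"delta_pos": [-0.03,0.4,0],"gripper": 255,"dr": [0,0,0]},{"delta_pos": [0,0.65,0],"gripper": 255,"dr": [0,0,0]},{"delta_pos": [0,0.65,0],"gripper": 255,"dr": [0,0,0]},{"delta_pos": [0,0.5,0],"gripper": 255,"dr": [0,0,0]},{"delta_pos": [0,0.35,0],"gripper": 255,"dr": [0,0,0]},{"delta_pos": [0,0.15,0],"gripper": 255,"dr": [0,0,0]},{"delta_pos": [0,0,0],"gripper": 255,"dr": [0,0,0]},{"delta_pos": [0,0,0],"gripper": 255,"dr": [0,0,0]}])

```text
time: 32.15
tool_pos: [655.2, 100.3, 18.0]
tool_rot: [0.729, 0.684, -0.001, -0.001]
force: [-4.1, 0.8, 9.8]
finger_gap: 0.609
```

```bash
python3 look.py w29; python3 delta.py 657 103.5 16 -3.5
```

```text
32.15 [655.2 100.3  18. ] yaxis deg -3.64 tilt [-2.4e-03 -4.0e-04 -1.0e+00] [-0.7   0.76  0.66  1.71 -0.58  0.88  0.15]
tool delta units [0.082 0.04  0.05 ] force [-3.  -0.   8.9] pos [655.2 100.3  18. ] t 32.2
yaw -3.64 dr z units -0.021
```

View pics/w29.png

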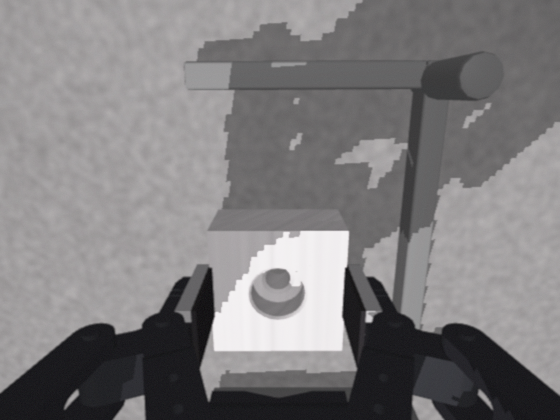

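Request:
carry_out(plan=[{"delta_pos": [0,0,0],"gripper": 150,"dr": [0,0,0]},{"delta_pos": [0,0,0],"gripper": 70,"dr": [0,0,0]},{"delta_pos": [0,0,0],"gripper": 70,"dr": [0,0,0]},{"delta_pos": [0,0,0],"gripper": 70,"dr": [0,0,0]},{"delta_pos": [0,0,-0.4],"gripper": 70,"dr": [0,0,0]},{"delta_pos": [0,0,-0.9],"gripper": 70,"dr": [0,0,0]},{"delta_pos": [0,0,-1],"gripper": 70,"dr": [0,0,0]},{"delta_pos": [-0.6,0,-1],"gripper": 70,"dr": [0,0,0]},{"delta_pos": [-0.7,0,-1],"gripper": 70,"dr": [0,0,0]},{"delta_pos": [-0.7,0,-1],"gripper": 70,"dr": [0,0,0]}])

```text
time: 33.2
tool_pos: [651.1, 21.6, 231.1]
tool_rot: [0.728, 0.685, 0.0, 0.0]
force: [0.8, -0.1, 0.0]
finger_gap: 0.724
```

Request:
carry_out(plan=[{"delta_pos": [-0.9,-0.2,-0.5],"gripper": 70,"dr": [0,0,0]},{"delta_pos": [-0.9,-0.2,0],"gripper": 70,"dr": [0,0,0]},{"delta_pos": [-0.9,-0.2,0],"gripper": 70,"dr": [0,0,0]},{"delta_pos": [-0.7,-0.2,0],"gripper": 70,"dr": [0,0,0]},{"delta_pos": [0,0,0],"gripper": 70,"dr": [0,0,0]},{"delta_pos": [0,0,0],"gripper": 70,"dr": [0,0,0]},{"delta_pos": [0,0,0],"gripper": 70,"dr": [0,0,0]}])

```text
time: 33.9
tool_pos: [611.7, -109.5, 248.7]
tool_rot: [0.728, 0.686, 0.001, -0.0]
force: [-0.3, 0.2, -0.7]
finger_gap: 0.726
```

```bash
python3 look.py w30; python3 blocks.py w30
```

```text
33.9 [ 611.7 -109.5  248.7] yaxis deg -3.38 tilt [ 3.0e-04  1.2e-03 -1.0e+00] [-0.57  0.42  0.88  1.68 -0.35  1.2   0.34]
[ 652.7 -279.7] [72.  78.3] ang 9.2 px (291, 290, 67, 60)
[ 656.7 -152.9] [54.3 54.6] ang 89.8 px (298, 187, 54, 53)
[656.7 -69.1] [55.2 54.8] ang 89.7 px (294, 100, 58, 61)
[414.6 -24.5] [164.4   8.1] ang 82.7 px (50, 0, 26, 184)
```

View pics/w30.png

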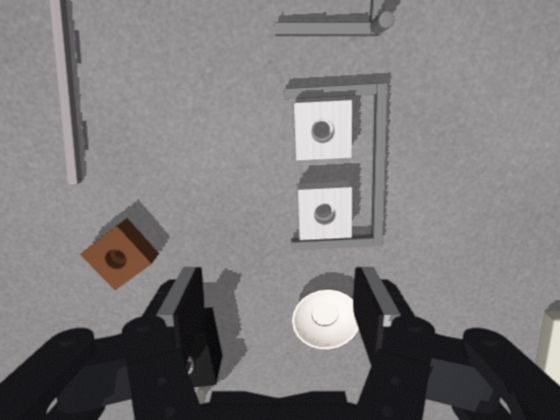

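Run:
```python
from h import *
for n,b in (('scene',(150,110,450,350)),('side',(190,150,400,360))):
    im=env.grab_frame(n)[:,:,::-1]; x0,y0,x1,y1=b; cv2.imwrite(f'pics/{n}9.png',cv2.resize(im[y0:y1,x0:x1],None,fx=2.6,fy=2.5,interpolation=cv2.INTER_CUBIC))
o=env.get_obs(); print(o['time'])
```

```text
34.05
```

View pics/scene9.png

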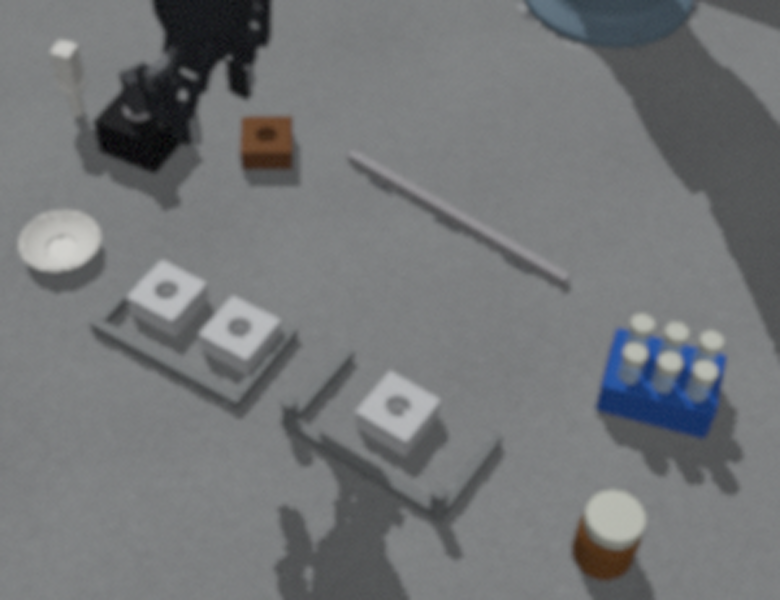

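View pics/side9.png

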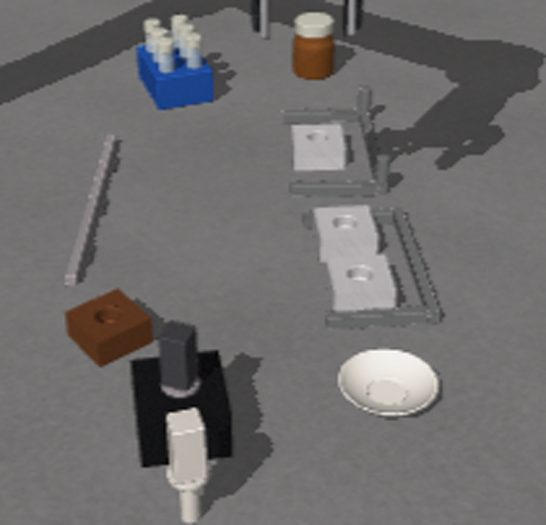

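Run:
```python
from h import *
c=env.calibration('scene'); s=env.calibration('side')
a=ray(c,150+398/2.6,110+403/2.5,28); b=ray(s,190+317/2.6,150+135/2.5,28)
th=np.radians(-3.5); 
for p in (a,b): d=p[:2]-[665.1,103.1]; print(p.round(1),'dock',np.round([d@[np.cos(th),np.sin(th)],d@[-np.sin(th),np.cos(th)]],1))
print(env.finish_job())
```

```text
[654.4  98.5  28. ] dock [-10.4  -5.3]
[654.8  99.5  28. ] dock [-10.   -4.2]
the job is handed in; nothing more can be done
None
```

The job is done and handed in at about 34 s of the 67 s limit. `finish_job` reports no verdict, so the results below are from my own checks.

- **Gauge tests:** I tried the dark gauge upright in the left, middle and right blocks, in that order. In the left and right blocks the pin went deep, to about 4–5 mm above the bench, with no contact force. In the middle block it stopped on the ledge, with the tip at about 16 mm and about 15 N of contact force. The gripper then put the gauge back in its stand.
- **Blocks:** I slid the left and right blocks into the plain dock and the middle block into the post dock, gripping each by its sides and dragging it along the bench.
- **Last positions:** All are measured from the dock centre, as x (towards the back wall) and y (to the robot's left). The limits are x of at least −22 mm and y within ±55 mm.

| Block | Dock | x (mm) | y (mm) |
|---|---|---|---|
| Left | plain | −9 | +43 |
| Right | plain | −9 | −41 |
| Middle | post | −10 | −5 |

- **Everything else:** In the last pictures the gauge stood upright in its stand. The rack, jar and dish looked unmoved, judged by eye only. The arm was about 250 mm up and touching nothing.
- **Disagreements:** A rough early estimate of the plain dock's centre was about 6 mm off. Two closer wrist pictures agreed with each other, so I used those.

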